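# Fit the detector's sensor boards and stack the empty carriers

## Robot

A 7-joint arm with a two-finger parallel gripper is mounted at the origin on a cart in front of the work surface, level with it; the furniture and walls round the work are solid. World frame = base frame: x ahead of the robot, y to its left, z up, the work surface at z = 0. Lengths are in m, angles in rad, forces in N, time in s.
With the tool pointing down it reaches from about 0.425 to 0.925 m from the base axis. Payload 6.8 kg.
Tool frame: the origin (TCP) lies midway between the tips of the shut fingers; the grasp point (between the pads) lies r.grasp_offset behind it (r.grasp_offset is the distance from the TCP to the grasp point, in m); z points along the fingers, y is the direction in which the jaws open and shut (so a half turn about z gives the same grasp; the last joint's range is limited). The gripper opens to 85 mm and grips with 20 to 120 N. Pads are 22 mm wide; open, the fingers measure 114 mm over their backs; the gripper's body (76 mm by 85 mm) begins 54 mm behind the grasp point. The pads swing forward as they close: fully open they stand 13 mm farther back than shut.
Start: joints at [1.212, 0.477, 0.022, 1.555, -0.011, 1.109, -0.083], TCP at [0.168, -0.654, 0.231] pointing down, gripper open.
Joint ranges: [-2.96, 2.96], [-0.34, 2.1], [-1.41, 1.46], [0.24, 2.44], [-1.37, 4.51], [0.17, 1.92], [-2.96, 2.96]. Speed limits (rad/s): [2.39, 2.39, 3.14, 3.14, 3.14, 3.14, 3.14].

## Interface

Orientations are given as a rotation vector (axis times angle).
In Python, from bench import r gives the robot as it stands. The module is installed in compiled form; this text tells all that it offers.
- The arm moves only by the tool send_rows, never from a script. Its argument "moves" is one flat list of numbers, 4 for each row, row after row: the shift along the tool's x, y, z in mm, then the turn about the tool's z in degrees. A call has 1 to 8 rows; each row is the pose to reach, as a shift and turn from the pose commanded when the call began, along the tool's axes at that moment; what a row does not reach only later rows make up. A row lasts 1/8 s, in which the tool goes at most 62.5 mm and 10.7 degrees, less where a joint would pass 70% of its speed; a pose out of reach is approached as far as the arm can. A call with a gripper value outside its range is refused whole. "hand" is the closure, from 0 (fully open) to 1 (shut), set as the call begins (left out, the last holds). The fingers move at their own pace and stop on an object; "newtons" is the grip in N (left out, the last holds). Time passes only in rows, so rows that repeat a pose let the fingers close. It gives the time, the measured TCP pose, the force and the opening at its end, in the units of the state.
- r.get_obs(): the state, without advancing time (a new reading comes with each control period).
- r.grab_frame(name): name is "scene" or "top" or "wrist"; returns a dict with "img" (480x640x3 uint8, red, green, blue), "mtx" (3x3 intrinsics, pixels), "world_to_cam" (4x4, takes a point from world to camera coordinates). Camera axes: x right, y up, looking along -z (the intrinsics and any distortion apply to the point x, -y, -z); pixel columns grow to the right and rows downward; lengths in m; the calibration is good to about 2 mm. A picture is of the moment at which its call begins. There is no depth.
- r.hand_in(): hands the job in, once; it reports no verdict.
The state is a dict: "clock": time; "joints": joint angles; "qvel": joint speeds; "tau": joint torques, N m; "tcp_pos": TCP position; "orientation": TCP orientation; "contact_force": force on the tool from outside, world axes, zero at the start; "moment": the same for the moment, N m; "grip_width": finger opening in m.
Only numpy, scipy, OpenCV 4.12 (cv2) and the standard library are available. Lean on these libraries where they do the work, as an engineer would, in place of code of your own. Each camera call takes 0.05 s, during which the arm holds its last target.

## Task

Take every sensor board out of its carrier, slide it down the card guides of a free slot of the card cage, and swing both ejector levers of that slot fully inward so that the board is pressed home and latched. Stack all the carriers, emptied, on the stacking base for return, each upright with its wide and narrow lugs dropped fully into the matching notches below. Leave the bottles and glassware behind the work alone.

Things in the scene. Friction and masses are not known exactly. Their poses are not given: they have to be found in the camera images.
- cage: Open aluminium card cage, fixed, 196 (x) x 132 (y) mm. Origin: centre of underside, z up. Three upright slots 55 mm apart along its x. End walls at its y ends, 103.6 mm apart, 76 mm high; on each, per slot, a white card guide: groove 7 mm wide, 9 mm deep, from 18 to 64 mm height, flared mouth up to 77 mm. Front and back panels (x ends) 50 mm high.
- slot_1 (a point): Slot 1 of the cage, nearest the cage's -x side: where a board's origin lies when fully home (16 mm above the cage's underside); axes as the cage; board width along y, either way round, any slot. A spring contact strip carries an unlatched board 7 mm above home, yields from 3 N, pushes up with 5 N at home; only the levers keep the board down.
- slot_2 (a point): Slot 2 of the cage, the middle one: where a board's origin lies when fully home (16 mm above the cage's underside); axes as the cage; board width along y, either way round, any slot. A spring contact strip carries an unlatched board 7 mm above home, yields from 3 N, pushes up with 5 N at home; only the levers keep the board down.
- slot_3 (a point): Slot 3 of the cage, nearest the cage's +x side: where a board's origin lies when fully home (16 mm above the cage's underside); axes as the cage; board width along y, either way round, any slot. A spring contact strip carries an unlatched board 7 mm above home, yields from 3 N, pushes up with 5 N at home; only the levers keep the board down.
- lever_1_left (a joint): Ejector lever, left (+y) end of slot 1, rad: 0 closed (66 mm handle leans 25 deg inward over the board, 28 mm nose presses the board's shoulder), about 1.25 open (handle leans 47 deg outward, nose clear). Pivot axis along cage x, at cage y +66, z 90 mm. Thumb pad 18 mm wide, 44 to 66 mm out. Stiff, stays put; closing takes 4 to 10 N on the pad. Closed early it blocks the slot.
- lever_1_right (a joint): Ejector lever, right (-y) end of slot 1, rad: 0 closed (66 mm handle leans 25 deg inward over the board, 28 mm nose presses the board's shoulder), about 1.25 open (handle leans 47 deg outward, nose clear). Pivot axis along cage x, at cage y -66, z 90 mm. Thumb pad 18 mm wide, 44 to 66 mm out. Stiff, stays put; closing takes 4 to 10 N on the pad. Closed early it blocks the slot.
- lever_2_left (a joint): Ejector lever, left (+y) end of slot 2, rad: 0 closed (66 mm handle leans 25 deg inward over the board, 28 mm nose presses the board's shoulder), about 1.25 open (handle leans 47 deg outward, nose clear). Pivot axis along cage x, at cage y +66, z 90 mm. Thumb pad 18 mm wide, 44 to 66 mm out. Stiff, stays put; closing takes 4 to 10 N on the pad. Closed early it blocks the slot.
- lever_2_right (a joint): Ejector lever, right (-y) end of slot 2, rad: 0 closed (66 mm handle leans 25 deg inward over the board, 28 mm nose presses the board's shoulder), about 1.25 open (handle leans 47 deg outward, nose clear). Pivot axis along cage x, at cage y -66, z 90 mm. Thumb pad 18 mm wide, 44 to 66 mm out. Stiff, stays put; closing takes 4 to 10 N on the pad. Closed early it blocks the slot.
- lever_3_left (a joint): Ejector lever, left (+y) end of slot 3, rad: 0 closed (66 mm handle leans 25 deg inward over the board, 28 mm nose presses the board's shoulder), about 1.25 open (handle leans 47 deg outward, nose clear). Pivot axis along cage x, at cage y +66, z 90 mm. Thumb pad 18 mm wide, 44 to 66 mm out. Stiff, stays put; closing takes 4 to 10 N on the pad. Closed early it blocks the slot.
- lever_3_right (a joint): Ejector lever, right (-y) end of slot 3, rad: 0 closed (66 mm handle leans 25 deg inward over the board, 28 mm nose presses the board's shoulder), about 1.25 open (handle leans 47 deg outward, nose clear). Pivot axis along cage x, at cage y -66, z 90 mm. Thumb pad 18 mm wide, 44 to 66 mm out. Stiff, stays put; closing takes 4 to 10 N on the pad. Closed early it blocks the slot.
- board_1: Sensor board (may be absent), 0.12 kg: 100 wide (own y), 5 thick (own x), 70 mm high; lowest 8 mm only 94 wide; top edge an 8 mm thick metal rail, its ends are the shoulders for the levers. On it mid-way a grip block 36 wide (y), 14 thick (x), 68 to 108 mm up. Origin: centre of lower edge, z up. Starts upright in a carrier, lower edge 16 mm above carrier origin, free to lean 0.07 rad.
- board_2: Sensor board (may be absent), 0.12 kg: 100 wide (own y), 5 thick (own x), 70 mm high; lowest 8 mm only 94 wide; top edge an 8 mm thick metal rail, its ends are the shoulders for the levers. On it mid-way a grip block 36 wide (y), 14 thick (x), 68 to 108 mm up. Origin: centre of lower edge, z up. Starts upright in a carrier, lower edge 16 mm above carrier origin, free to lean 0.07 rad.
- board_3: Sensor board (may be absent), 0.12 kg: 100 wide (own y), 5 thick (own x), 70 mm high; lowest 8 mm only 94 wide; top edge an 8 mm thick metal rail, its ends are the shoulders for the levers. On it mid-way a grip block 36 wide (y), 14 thick (x), 68 to 108 mm up. Origin: centre of lower edge, z up. Starts upright in a carrier, lower edge 16 mm above carrier origin, free to lean 0.07 rad.
- carrier_1: Grey stacking carrier 150 (own y) x 60 (x) x 40 mm, 0.35 kg, with a board in it or empty. Grip across the 104 mm long, 40 mm wide middle (7 to 40 mm up; board slot along y, 6.6 wide, 24 deep). It stands on a lug under each end, 7 high, 18 long, 48 wide at +y, 32 wide at -y; notches in its top, 9 deep, 51 and 35 wide: stacks one way round, 33 mm per carrier. Origin: centre, under the lugs, z up.
- carrier_1_wide (a point): Point on this carrier's wide-lug end: 63 mm along its +y, 7 mm up.
- carrier_2: Grey stacking carrier 150 (own y) x 60 (x) x 40 mm, 0.35 kg, with a board in it or empty. Grip across the 104 mm long, 40 mm wide middle (7 to 40 mm up; board slot along y, 6.6 wide, 24 deep). It stands on a lug under each end, 7 high, 18 long, 48 wide at +y, 32 wide at -y; notches in its top, 9 deep, 51 and 35 wide: stacks one way round, 33 mm per carrier. Origin: centre, under the lugs, z up.
- carrier_2_wide (a point): Point on this carrier's wide-lug end: 63 mm along its +y, 7 mm up.
- carrier_3: Grey stacking carrier 150 (own y) x 60 (x) x 40 mm, 0.35 kg, with a board in it or empty. Grip across the 104 mm long, 40 mm wide middle (7 to 40 mm up; board slot along y, 6.6 wide, 24 deep). It stands on a lug under each end, 7 high, 18 long, 48 wide at +y, 32 wide at -y; notches in its top, 9 deep, 51 and 35 wide: stacks one way round, 33 mm per carrier. Origin: centre, under the lugs, z up.
- carrier_3_wide (a point): Point on this carrier's wide-lug end: 63 mm along its +y, 7 mm up.
- stack_base: Grey stacking base, fixed: foot plate 170 (y) x 80 (x) x 4 mm, on it the same notched top as a carrier's, top 18 mm high, notch floors 9 mm high, 51 mm wide notch at +y, 35 mm at -y. Origin: centre of underside, z up. Carriers stacked on it have their origins 11, 44 and 77 mm above it, wide end over wide end.
- wash: Wash bottle behind the work, 195 mm high: leave alone.
- flask: Glass conical flask behind the work, 105 mm high: leave alone.
- brown_bottle: Brown bottle with black cap behind the work, 111 mm high: leave alone.
Things that resemble listed ones, but are neither listed nor needed, are in the scene too. What is shaped like the board_1 but red or turquoise is not meant.

How it is judged:
At the end, for the whole second after the job is handed in: Each board is within 4 mm (xy) and 2.5 mm (height) of home in a slot, both levers within 0.12 rad of closed; all three carriers are on the base, wide end over wide end, within 6 mm, 0.06 rad, tilt under 0.03 rad, 3 mm of 11, 44 or 77 mm height; all at rest (((horizontal distance between board_1 and slot_1 below 0.004 m and z of board_1 in the frame of slot_1 between -0.0025 and 0.0025 m and angle between board_1's own z axis and vertical below 0.05 rad and value of joint each of lever_1_left, lever_1_right below 0.12 rad) or (horizontal distance between board_1 and slot_2 below 0.004 m and z of board_1 in the frame of slot_2 between -0.0025 and 0.0025 m and angle between board_1's own z axis and vertical below 0.05 rad and value of joint each of lever_2_left, lever_2_right below 0.12 rad) or (horizontal distance between board_1 and slot_3 below 0.004 m and z of board_1 in the frame of slot_3 between -0.0025 and 0.0025 m and angle between board_1's own z axis and vertical below 0.05 rad and value of joint each of lever_3_left, lever_3_right below 0.12 rad)) and ((horizontal distance between board_2 and slot_1 below 0.004 m and z of board_2 in the frame of slot_1 between -0.0025 and 0.0025 m and angle between board_2's own z axis and vertical below 0.05 rad and value of joint each of lever_1_left, lever_1_right below 0.12 rad) or (horizontal distance between board_2 and slot_2 below 0.004 m and z of board_2 in the frame of slot_2 between -0.0025 and 0.0025 m and angle between board_2's own z axis and vertical below 0.05 rad and value of joint each of lever_2_left, lever_2_right below 0.12 rad) or (horizontal distance between board_2 and slot_3 below 0.004 m and z of board_2 in the frame of slot_3 between -0.0025 and 0.0025 m and angle between board_2's own z axis and vertical below 0.05 rad and value of joint each of lever_3_left, lever_3_right below 0.12 rad)) and ((horizontal distance between board_3 and slot_1 below 0.004 m and z of board_3 in the frame of slot_1 between -0.0025 and 0.0025 m and angle between board_3's own z axis and vertical below 0.05 rad and value of joint each of lever_1_left, lever_1_right below 0.12 rad) or (horizontal distance between board_3 and slot_2 below 0.004 m and z of board_3 in the frame of slot_2 between -0.0025 and 0.0025 m and angle between board_3's own z axis and vertical below 0.05 rad and value of joint each of lever_2_left, lever_2_right below 0.12 rad) or (horizontal distance between board_3 and slot_3 below 0.004 m and z of board_3 in the frame of slot_3 between -0.0025 and 0.0025 m and angle between board_3's own z axis and vertical below 0.05 rad and value of joint each of lever_3_left, lever_3_right below 0.12 rad)) and horizontal distance between each of carrier_1, carrier_2, carrier_3 and stack_base below 0.006 m and angle between the y axis of each of carrier_1, carrier_2, carrier_3 and the y axis of stack_base, either way round below 0.06 rad and y of each of carrier_1_wide, carrier_2_wide, carrier_3_wide in the frame of stack_base above 0.05 m and angle between each of carrier_1, carrier_2, carrier_3's own z axis and vertical below 0.03 rad and (z of carrier_1 in the frame of stack_base between 0.008 and 0.014 m or z of carrier_1 in the frame of stack_base between 0.041 and 0.047 m or z of carrier_1 in the frame of stack_base between 0.074 and 0.08 m) and (z of carrier_2 in the frame of stack_base between 0.008 and 0.014 m or z of carrier_2 in the frame of stack_base between 0.041 and 0.047 m or z of carrier_2 in the frame of stack_base between 0.074 and 0.08 m) and (z of carrier_3 in the frame of stack_base between 0.008 and 0.014 m or z of carrier_3 in the frame of stack_base between 0.041 and 0.047 m or z of carrier_3 in the frame of stack_base between 0.074 and 0.08 m) and linear speed of each of board_1, board_2, board_3, carrier_1, carrier_2, carrier_3 below 0.02 m/s); the robot touches nothing.
It fails at once if the wash bottle is pushed more than 30 mm or tipped (distance of wash from where it was at the start of the episode above 0.03 m or angle between wash's own z axis and vertical above 0.5 rad).
It fails at once if the flask is pushed more than 30 mm or tipped (distance of flask from where it was at the start of the episode above 0.03 m or angle between flask's own z axis and vertical above 0.5 rad).
It fails at once if the brown bottle is pushed more than 30 mm or tipped (distance of brown_bottle from where it was at the start of the episode above 0.03 m or angle between brown_bottle's own z axis and vertical above 0.5 rad).
Of board_1, board_2, board_3 only 2 to 3 are there at a start; the rules pass over those that are not, and their reading is None.
At some moment in a run one of carrier_1, carrier_2, carrier_3 may be knocked a few centimetres aside while the robot is not near it.
It also fails if it takes over 210 s, if anything falls off the work surface, if the arm or the gripper's body presses on something with over 40 N, if the wrist force passes 120 N, or if a joint passes its speed limit or range.

## Working session

There is one attempt and no reset: what is moved stays moved. The work goes in short steps, Python scripts to look and compute and a tool call to move; the robot and the scene stay as the last step left them, time stands still between calls to the robot, and variables do not carry over. Pictures are saved under pics/ and viewed, and the job is handed in when it is done.

Besides the shell and the picture viewer there is one more tool, called by a JSON object that holds its "name" and its "arguments", one argument or row to a line. send_rows: Moves the arm, as the interface text tells. Its arguments: {"type":"object","properties":{"moves":{"type":"array"},"hand":{"type":"number"},"newtons":{"type":"number"}},"required":["moves"]}

```bash
mkdir -p pics; ls; cat > h.py <<'E'
import numpy as np,cv2
from scipy.spatial.transform import Rotation as R
from bench import r
def grab(n,save=None):
    f=r.grab_frame(n)
    if save: cv2.imwrite('pics/'+save,f['img'][:,:,::-1])
    return f
def proj(f,P):
    P=np.atleast_2d(P);T=f['world_to_cam'];c=P@T[:3,:3].T+T[:3,3]
    q=np.stack([c[:,0],-c[:,1],-c[:,2]],1)@np.array(f['mtx']).T
    return q[:,:2]/q[:,2:]
def ray(f,uv):
    T=np.array(f['world_to_cam']);uv=np.atleast_2d(uv).astype(float)
    d=np.c_[uv,np.ones(len(uv))]@np.linalg.inv(f['mtx']).T
    d=d*[1,-1,-1];d=d@T[:3,:3];o=-T[:3,:3].T@T[:3,3]
    return o,d
def onz(f,uv,z):
    o,d=ray(f,uv);t=(z-o[2])/d[:,2];return o+d*t[:,None]
E
python3 - <<'E'
from h import *
o=r.get_obs();print(o,r.grasp_offset)
for n in ['scene','top','wrist']:
    f=grab(n,n+'0.png');print(n,f['mtx'],f['world_to_cam'],[k for k in f])
E
```

```text
pics
{'clock': 0.0, 'joints': array([ 1.21192158,  0.47778119,  0.02233227,  1.55643503, -0.01150738,
        1.10932572, -0.08310062]), 'qvel': array([ 4.61160687e-05,  4.58022178e-04, -9.91504381e-06, -8.59229117e-04,
       -3.74153665e-04, -1.15253605e-03,  1.69993819e-03]), 'tau': array([-5.97171856e-04, -5.96453226e+01,  1.60717964e+00, -2.81204903e+01,
        1.23752811e-02,  9.25981236e-03,  1.32971287e-06]), 'tcp_pos': array([ 0.16734974, -0.65331493,  0.2303452 ]), 'orientation': array([-3.11515098e+00, -3.92699328e-01,  5.51283386e-04]), 'contact_force': array([-0.78907964, -0.22907576, -0.02828288]), 'moment': array([-0.05916785,  0.00483209, -0.02749736]), 'grip_width': 0.0851159292040759} 0.0187
scene [[461.81378778   0.         320.22556716]
 [  0.         461.81378778 243.34969784]
 [  0.           0.           1.        ]] [[-0.55871687 -0.82924791  0.01354099  0.49042601]
 [ 0.60836632 -0.39868902  0.68624885 -0.34994792]
 [-0.56367178  0.3916567   0.72724078 -1.20862019]
 [ 0.          0.          0.          1.        ]] ['img', 'mtx', 'world_to_cam']
top [[461.6115758    0.         321.42925545]
 [  0.         461.6115758  238.39811203]
 [  0.           0.           1.        ]] [[-0.02072129 -0.99955647 -0.021389    0.22849573]
 [ 0.98661082 -0.02390516  0.16133083 -0.5747007 ]
 [-0.16177058 -0.01775964  0.98666857 -1.33018149]
 [ 0.          0.          0.          1.        ]] ['img', 'mtx', 'world_to_cam']
wrist [[346.13699697   0.         323.31386981]
 [  0.         346.13699697 238.95817028]
 [  0.           0.           1.        ]] [[ 0.24777549 -0.96881519 -0.0021042  -0.6737366 ]
 [ 0.91540509  0.23482589 -0.32694087  0.04213063]
 [ 0.3172394   0.07908174  0.94504245 -0.38194909]
 [ 0.          0.          0.          1.        ]] ['img', 'mtx', 'world_to_cam']
```

View pics/top0.png

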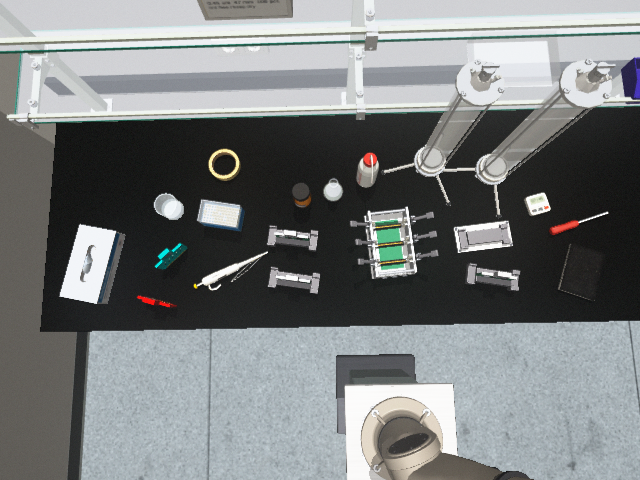

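View pics/scene0.png

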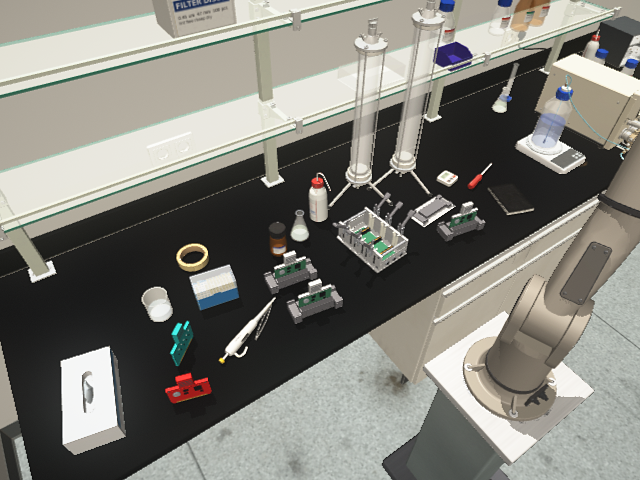

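View pics/wrist0.png

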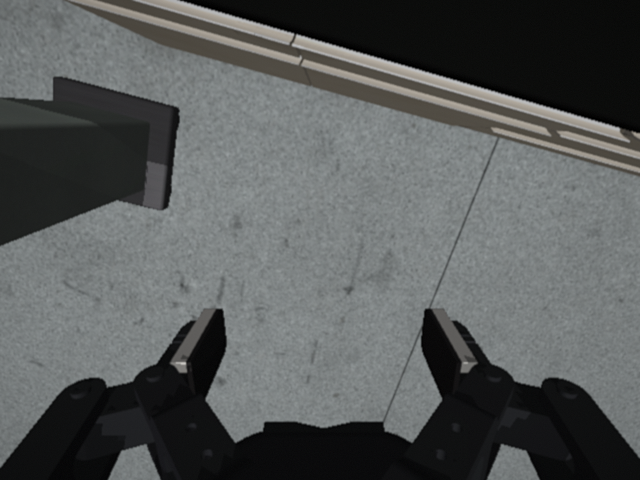

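```bash
python3 - <<'E'
import cv2
i=cv2.imread('pics/top0.png');cv2.imwrite('pics/t0a.png',cv2.resize(i[190:310,250:450],None,fx=4,fy=4,interpolation=cv2.INTER_CUBIC))
cv2.imwrite('pics/t0b.png',cv2.resize(i[200:310,440:630],None,fx=4,fy=4,interpolation=cv2.INTER_CUBIC))
i=cv2.imread('pics/scene0.png');cv2.imwrite('pics/s0a.png',cv2.resize(i[160:330,250:500],None,fx=3,fy=3,interpolation=cv2.INTER_CUBIC))
E
```

```text
(no output)
```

View pics/t0a.png

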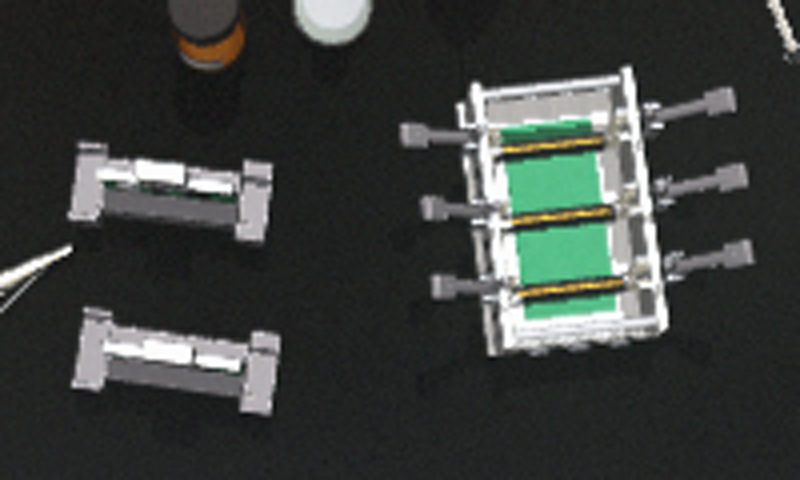

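View pics/t0b.png

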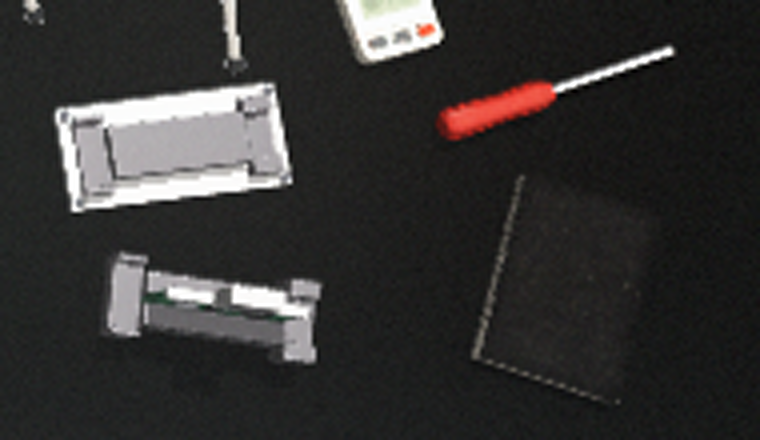

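View pics/s0a.png

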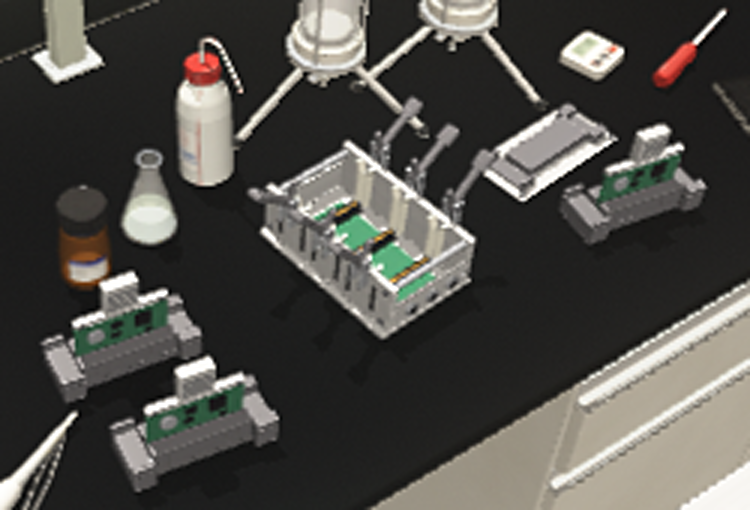

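```bash
python3 - <<'E'
from h import *
f=grab('top')
def z(o,pts): return np.array(pts)/4.+o-0.375
A,B=(250,190),(440,200)
def rep(n,o,pts,h):
    P=onz(f,z(o,pts),h)[:,:2]*1000; print(n,P.round(0).tolist(),'c',P.mean(0).round(0))
    return P
for n,o,p in [('A',A,[(80,145),(107,147),(100,222),(70,218),(245,160),(272,163),(265,240),(236,238)]),
 ('B',A,[(85,308),(112,310),(102,388),(72,385),(252,332),(279,335),(270,412),(243,408)]),
 ('C',B,[(118,253),(147,256),(140,333),(108,333),(292,280),(320,284),(314,360),(285,360)])]:
    P=rep(n,o,p,.04);a=P[:4].mean(0)-P[4:].mean(0);print(np.hypot(*a),np.degrees(np.arctan2(-a[0],a[1])))
P=rep('base',B,[(55,110),(273,84),(292,183),(73,211)],.004);a=P[0]+P[3]-P[1]-P[2];print(np.hypot(*a)/2,np.degrees(np.arctan2(-a[0],a[1])))
P=rep('cage',A,[(475,88),(630,70),(665,328),(505,348)],.065);a=P[0]+P[1]-P[2]-P[3];print(np.hypot(*a)/2,np.degrees(np.arctan2(a[1],a[0])))
o=r.get_obs();print(R.from_rotvec(o['orientation']).as_matrix().round(3))
f=grab('wrist');T=f['world_to_cam'];c=-T[:3,:3].T@T[:3,3]
M=R.from_rotvec(o['orientation']).as_matrix()
print('cam in tool',M.T@(c-o['tcp_pos']), (M.T@T[:3,:3].T).round(4))
E
```

```text
A [[623.0, 372.0], [621.0, 351.0], [564.0, 357.0], [568.0, 379.0], [609.0, 247.0], [606.0, 227.0], [548.0, 233.0], [550.0, 255.0]] c [586. 303.]
125.54945177496859 -7.408195897798223
B [[499.0, 368.0], [498.0, 348.0], [440.0, 356.0], [442.0, 378.0], [479.0, 244.0], [476.0, 224.0], [419.0, 232.0], [423.0, 252.0]] c [459. 300.]
126.51224243492968 -9.361916659744635
C [[497.0, -220.0], [494.0, -241.0], [438.0, -232.0], [438.0, -209.0], [474.0, -346.0], [471.0, -366.0], [415.0, -357.0], [416.0, -336.0]] c [ 455. -288.]
127.88969770174255 -10.308933001986428
base [[612.0, -191.0], [629.0, -359.0], [551.0, -367.0], [534.0, -199.0]] c [ 582. -279.]
168.67359142272102 5.751354803472452
cage [[654.0, 74.0], [665.0, -42.0], [473.0, -57.0], [461.0, 59.0]] c [563.   9.]
193.69576136383557 4.469781257412483
[[ 0.969  0.248 -0.   ]
 [ 0.248 -0.969  0.001]
 [-0.    -0.001 -1.   ]]
cam in tool [ 0.08480815 -0.00014477 -0.14292753] [[-4.000e-04  9.451e-01  3.268e-01]
 [ 1.000e+00  3.000e-04  5.000e-04]
 [ 4.000e-04  3.268e-01 -9.451e-01]]
```

```bash
cat > go.py <<'E'
import sys
from h import *
# usage: go.py x y z yaw(deg of tool x axis, ccw from world x), repeated, mm
o=r.get_obs();M=R.from_rotvec(o['orientation']).as_matrix();p=o['tcp_pos']*1000
yaw=np.degrees(np.arctan2(M[1,0],M[0,0]))
print('clock %.2f tcp %s yaw %.2f grip %.1f F %s j %s'%(o['clock'],p.round(1),yaw,o['grip_width']*1000,o['contact_force'].round(1),o['joints'].round(2)))
a=[float(v) for v in sys.argv[1:]]
for i in range(0,len(a),4):
    d=M.T@(np.array(a[i:i+3])-p);t=-((a[i+3]-yaw+180)%360-180)
    print('row',d.round(1).tolist(),round(t,2))
E
python3 go.py 300 -500 350 50 520 -210 350 90
```

```text
clock 0.25 tcp [ 167.5 -653.7  230.9] yaw 14.37 grip 85.4 F [-0.5  0.1 -0.1] j [ 1.21  0.48  0.02  1.56 -0.01  1.11 -0.08]
row [166.5, -116.0, -119.0] -35.63
row [451.6, -342.4, -118.9] -75.63
```

{"name": "send_rows", "arguments": {
  "moves": [30,-20,-50,-8,60,-45,-100,-16,120,-80,-119,-26,170,-120,-119,-36,225,-165,-119,-46,280,-210,-119,-56,335,-250,-119,-66,390,-295,-119,-75],
  "hand": 0
}}

```text
clock: 1.25
tcp_pos: [0.4473, -0.3036, 0.3505]
orientation: [2.228, 2.214, -0.0]
contact_force: [0.1, -0.5, 0.3]
grip_width: 0.0851
```

```bash
python3 go.py 520 -210 350 95.6; python3 -c "
from h import *
grab('wrist','w1.png')"
```

```text
clock 1.25 tcp [ 447.3 -303.6  350.5] yaw 89.66 grip 85.1 F [ 0.1 -0.5  0.3] j [ 0.83  0.19 -0.4   1.7   0.08  1.27  0.4 ]
row [94.0, 72.1, 0.5] -5.94
```

View pics/w1.png

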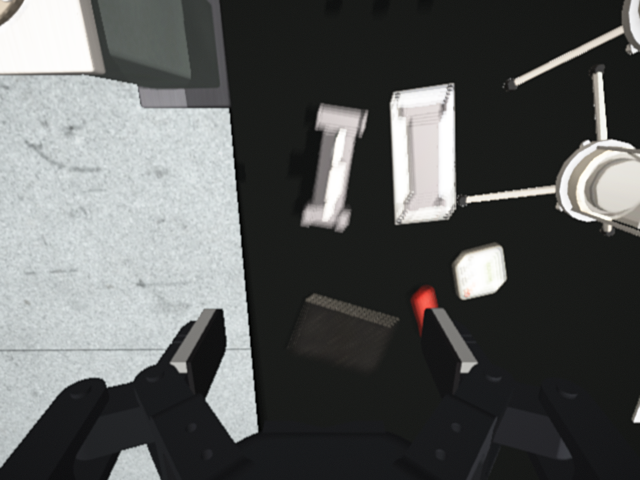

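{"name": "send_rows", "arguments": {
  "moves": [40,40,40,-3,90,72,80,-6,90,72,100,-6,90,72,100,-6,90,72,100,-6]
}}

```text
clock: 1.92
tcp_pos: [0.5194, -0.2176, 0.2514]
orientation: [2.116, 2.32, -0.0]
contact_force: [0.3, -0.3, 0.3]
grip_width: 0.0858
```

```bash
python3 go.py 520 -210 250 95.6; python3 -c "
from h import *
grab('wrist','w2.png')"
```

```text
clock 1.93 tcp [ 519.4 -217.6  251.4] yaw 95.25 grip 85.8 F [ 0.3 -0.3  0.3] j [ 0.67  0.31 -0.47  1.78  0.16  1.09  0.23]
row [7.5, 1.2, 1.4] -0.35
```

View pics/w2.png

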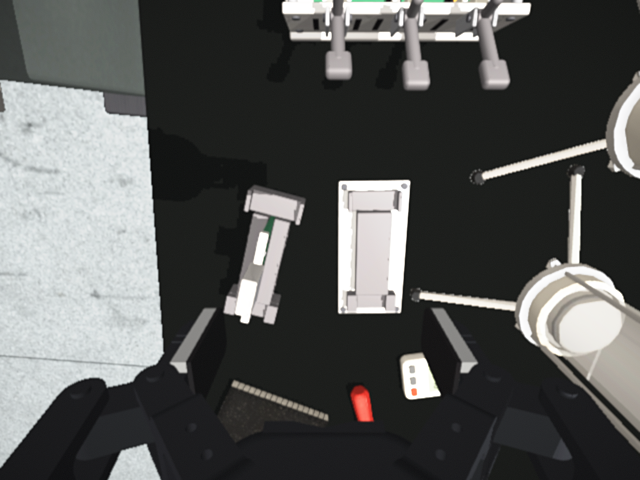

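```bash
python3 - <<'E'
import cv2
i=cv2.imread('pics/w2.png');cv2.imwrite('pics/w2z.png',cv2.resize(i[170:335,215:420],None,fx=3.9,fy=3.6,interpolation=cv2.INTER_CUBIC))
E
```

```text
(no output)
```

View pics/w2z.png

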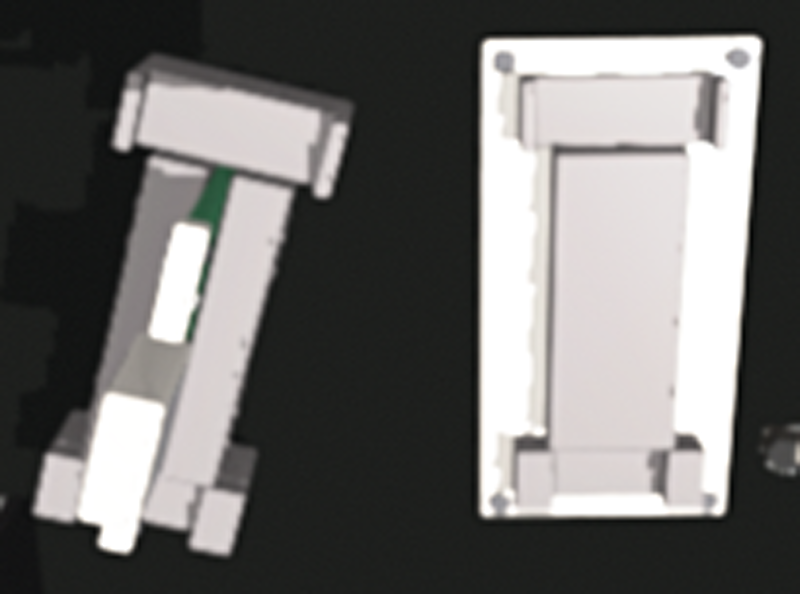

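```bash
cat >> h.py <<'E'
def quads(f,mask,amin=60,name=None):
    cs,_=cv2.findContours(mask.astype(np.uint8),cv2.RETR_EXTERNAL,cv2.CHAIN_APPROX_NONE);out=[]
    for c in cs:
        a=cv2.contourArea(c)
        if a<amin: continue
        h=cv2.convexHull(c);q=None
        for e in np.arange(1,15,.5):
            q=cv2.approxPolyDP(h,e,True)
            if len(q)<=4: break
        out.append((a,q[:,0,:]))
    return sorted(out,key=lambda t:-t[0])
def rect(P):
    """P 4 corners world xy mm -> centre, long axis angle deg(0..180), sizes"""
    P=np.asarray(P,float);c=P.mean(0)
    e=[np.roll(P,-1,0)[i]-P[i] for i in range(4)];L=[np.hypot(*v) for v in e]
    l1=(L[0]+L[2])/2;l2=(L[1]+L[3])/2
    v=e[0]-e[2] if l1>l2 else e[1]-e[3]
    return c.round(1),round(float(np.degrees(np.arctan2(v[1],v[0]))%180),2),np.round(L,1)
E
python3 - <<'E'
from h import *
f=grab('wrist');i=f['img'].astype(int)
s=i.min(2)
for th in (225,240):
  for a,q in quads(f,s>th):
    if q[:,0].min()<200 or q[:,0].max()>430 or q[:,1].max()>330 or q[:,1].min()<150 or len(q)!=4: continue
    for h in (.124,.086,.004): print(th,a,q.tolist(),h,*rect(onz(f,q,h)[:,:2]*1000))
E
```

```text
225 3451.0 [[408, 180], [399, 311], [339, 312], [339, 181]] 0.124 [ 561.7 -233.3] 95.96 [116.9  53.6 117.1  53.9]
225 3451.0 [[408, 180], [399, 311], [339, 312], [339, 181]] 0.086 [ 568.8 -247.4] 95.96 [133.3  61.1 133.5  61.5]
225 3451.0 [[408, 180], [399, 311], [339, 312], [339, 181]] 0.004 [ 583.9 -277.7] 95.96 [168.7  77.3 169.   77.9]
225 544.5 [[242, 279], [256, 283], [247, 322], [235, 312]] 0.124 [ 457.4 -289.1] 80.04 [12.4 40.4 14.3 33.6]
225 544.5 [[242, 279], [256, 283], [247, 322], [235, 312]] 0.086 [ 449.7 -311. ] 80.04 [14.2 46.1 16.4 38.4]
225 544.5 [[242, 279], [256, 283], [247, 322], [235, 312]] 0.004 [ 433.2 -358.3] 80.04 [17.9 58.3 20.7 48.6]
225 247.5 [[263, 232], [267, 237], [259, 264], [253, 260]] 0.124 [ 469.4 -239.9] 75.11 [ 5.3 25.5  6.1 26.8]
225 247.5 [[263, 232], [267, 237], [259, 264], [253, 260]] 0.086 [ 463.5 -254.9] 75.11 [ 6.1 29.1  6.9 30.5]
225 247.5 [[263, 232], [267, 237], [259, 264], [253, 260]] 0.004 [ 450.7 -287.3] 75.11 [ 7.7 36.8  8.8 38.6]
225 162.5 [[393, 310], [344, 311], [359, 306], [380, 306]] 0.124 [ 567.4 -288.2] 6.06 [43.7 14.1 18.6 12
[... 513 characters left out ...]
 583.9 -278. ] 95.96 [168.7  77.3 167.9  77.9]
240 521.5 [[242, 279], [255, 282], [246, 322], [235, 312]] 0.124 [ 456.9 -288.9] 80.16 [11.4 41.3 13.7 33.6]
240 521.5 [[242, 279], [255, 282], [246, 322], [235, 312]] 0.086 [ 449.2 -310.8] 80.16 [13.  47.1 15.7 38.4]
240 521.5 [[242, 279], [255, 282], [246, 322], [235, 312]] 0.004 [ 432.6 -358. ] 80.16 [16.4 59.7 19.8 48.6]
240 229.0 [[267, 234], [261, 262], [256, 263], [260, 232]] 0.124 [ 469.9 -239.5] 82.91 [25.8  4.4 28.1  5.9]
240 229.0 [[267, 234], [261, 262], [256, 263], [260, 232]] 0.086 [ 464.  -254.4] 82.91 [29.4  5.  32.   6.7]
240 229.0 [[267, 234], [261, 262], [256, 263], [260, 232]] 0.004 [ 451.3 -286.6] 82.91 [37.2  6.3 40.5  8.5]
```

```bash
python3 go.py 565 70 320 90
```

```text
clock 2.02 tcp [ 519.6 -217.8  251.9] yaw 95.22 grip 85.6 F [-0.4  0.8  0.2] j [ 0.67  0.31 -0.47  1.78  0.16  1.09  0.23]
row [282.3, 71.5, -68.5] 5.22
```

{"name": "send_rows", "arguments": {
  "moves": [50,15,-40,1,100,25,-68,2,155,40,-68,3,210,55,-68,4,265,67,-68,5,282,71,-68,5,282,71,-68,5,282,71,-68,5]
}}

```text
clock: 3.02
tcp_pos: [0.5641, 0.0686, 0.3185]
orientation: [2.217, 2.224, -0.001]
contact_force: [0.6, -0.6, -0.1]
grip_width: 0.0853
```

```bash
python3 go.py; python3 -c "
from h import *
f=grab('wrist','w3.png');np.savez('w3.npz',**f)
i=f['img'][:,:,::-1];cv2.imwrite('pics/w3z.png',cv2.resize(i[60:320,170:500],None,fx=2.4,fy=2.3,interpolation=cv2.INTER_CUBIC))"
```

```text
clock 3.02 tcp [564.1  68.6 318.5] yaw 90.16 grip 85.3 F [ 0.6 -0.6 -0.1] j [ 0.26  0.29 -0.61  1.67  0.17  1.23 -0.38]
```

View pics/w3.png

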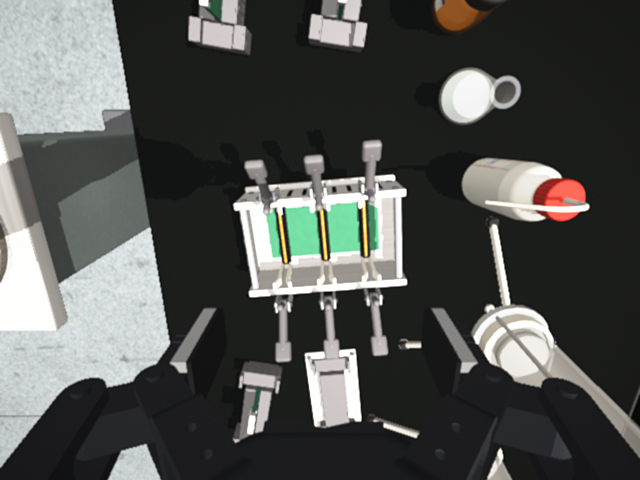

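View pics/w3z.png

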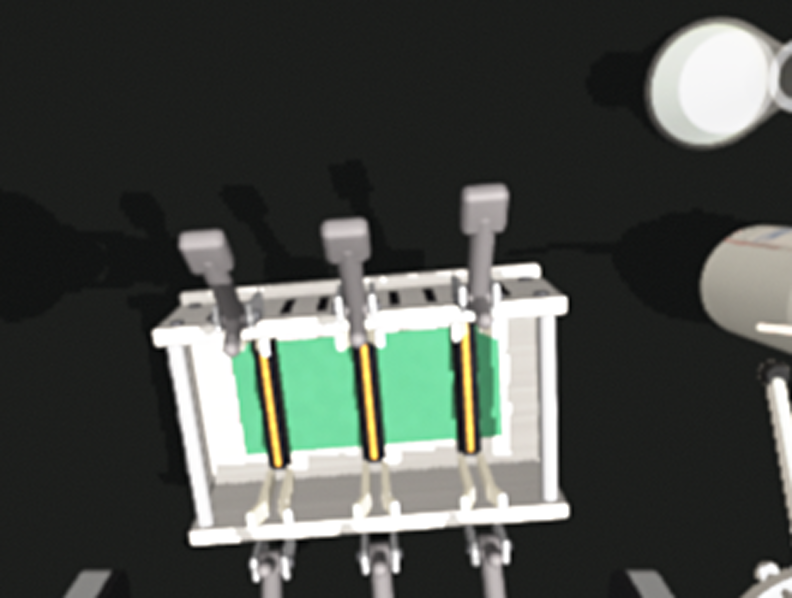

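```bash
cat > strips.py <<'E'
from h import *
def strips(f,lab,box=None):
    i=cv2.cvtColor(f['img'],cv2.COLOR_RGB2HSV);m=((i[:,:,0]>12)&(i[:,:,0]<28)&(i[:,:,1]>120)&(i[:,:,2]>110)).astype(np.uint8)
    if box: k=np.zeros_like(m);k[box[1]:box[3],box[0]:box[2]]=1;m&=k
    cs,_=cv2.findContours(cv2.dilate(m,np.ones((3,3))),cv2.RETR_EXTERNAL,cv2.CHAIN_APPROX_NONE)
    res=[]
    for c in cs:
        k=np.zeros_like(m);cv2.drawContours(k,[c],-1,1,-1);ys,xs=np.nonzero(k&m)
        if len(xs)<20: continue
        P=np.c_[xs,ys];c0=P.mean(0);u=np.linalg.svd(P-c0)[2][0];t=(P-c0)@u
        e=np.array([c0+u*(t.min()-.5),c0+u*(t.max()+.5)]);res.append(e)
        W=onz(f,e,.020)[:,:2]*1000
        print(lab,len(xs),e.round(1).tolist(),W.round(1).tolist(),'mid',W.mean(0).round(1),'len',np.hypot(*(W[0]-W[1])).round(1),'ang',(np.degrees(np.arctan2(*(W[0]-W[1])[::-1]))%180).round(2))
    return res
if __name__=='__main__':
    f=grab('wrist');strips(f,'w')
    f=grab('top');strips(f,'t',(360,200,420,285))
E
python3 strips.py
```

```text
w 149 [[285.9, 262.7], [279.2, 214.3]] [[513.0, -34.6], [506.5, 34.4]] mid [ 5.098e+02 -1.000e-01] len 69.3 ang 95.32
w 141 [[321.1, 209.5], [325.8, 259.6]] [[561.7, 41.1], [568.1, -29.9]] mid [564.9   5.6] len 71.3 ang 95.16
w 144 [[363.4, 204.6], [365.8, 256.6]] [[616.8, 47.8], [623.0, -25.3]] mid [619.9  11.3] len 73.3 ang 94.89
w 893 [[435.6, 15.0], [477.6, 13.1]] [[687.8, 261.7], [733.9, 263.6]] mid [710.9 262.6] len 46.1 ang 2.39
t 32 [[405.5, 260.0], [379.5, 263.0]] [[512.3, -36.2], [505.0, 42.4]] mid [508.7   3.1] len 79.0 ang 95.33
```

```bash
python3 - <<'E'
from h import *
f=dict(np.load('w3.npz'))
def zz(p): p=np.array(p,float);return np.c_[(p[:,0]+.5)/2.4+170-.5,(p[:,1]+.5)/2.3+60-.5]
for n,p,h in [('near in edge',[(157,343),(567,311)],.076),('near upper of band',[(155,330),(565,297)],.076),('near far line',[(180,296),(540,267)],.076),('near far line2',[(182,304),(540,276)],.076),('far upper',[(190,530),(568,505)],.076),('far lower',[(193,543),(568,517)],.076),
  ('-x panel L',[(170,345),(200,525)],.05),('-x panel R',[(188,345),(213,525)],.05),('+x panel L',[(541,315),(541,500)],.05),('+x panel R',[(556,315),(556,500)],.05)]:
    P=onz(f,zz(p),h)[:,:2]*1000;d=P[1]-P[0];print(n,P.round(1).tolist(),np.hypot(*d).round(1),np.degrees(np.arctan2(d[1],d[0])).round(2))
E
```

```text
near in edge [[463.7, 55.9], [657.8, 72.4]] 194.8 4.88
near upper of band [[463.3, 62.5], [656.3, 79.4]] 193.7 5.0
near far line [[476.4, 79.4], [643.6, 93.9]] 167.9 4.94
near far line2 [[477.0, 75.5], [643.9, 89.6]] 167.5 4.82
far upper [[472.4, -47.9], [666.8, -32.6]] 195.0 4.5
far lower [[473.4, -55.7], [667.4, -39.7]] 194.7 4.73
-x panel L [[463.5, 48.2], [471.9, -58.2]] 106.8 -85.47
-x panel R [[472.7, 48.2], [479.1, -58.2]] 106.6 -86.54
+x panel L [[651.3, 64.8], [658.8, -42.0]] 107.1 -85.96
+x panel R [[658.8, 64.8], [667.0, -42.0]] 107.2 -85.62
```

```bash
python3 go.py 520 370 270 82
```

```text
clock 3.17 tcp [564.   69.2 318.3] yaw 90.19 grip 85.3 F [-0.1  0.6  0.3] j [ 0.26  0.29 -0.61  1.67  0.17  1.23 -0.38]
row [301.0, -43.0, 48.1] 8.19
```

{"name": "send_rows", "arguments": {
  "moves": [60,-10,0,2,120,-20,0,4,180,-30,20,6,240,-40,40,8,300,-43,48,8,301,-43,48,8,301,-43,48,8]
}}

```text
clock: 4.05
tcp_pos: [0.5195, 0.3711, 0.27]
orientation: [2.365, 2.067, -0.001]
contact_force: [0.0, -1.1, 0.2]
grip_width: 0.0853
```

```bash
python3 go.py; python3 -c "
from h import *
f=grab('wrist','w4.png');np.savez('w4.npz',**f)
s=f['img'].astype(int).min(2)
for th in (225,240):
  for a,q in quads(f,s>th):
    if len(q)!=4: continue
    for h in (.124,.086):print(th,a,q.tolist(),h,*rect(onz(f,q,h)[:,:2]*1000))
"
```

```text
clock 4.05 tcp [519.5 371.1 270. ] yaw 82.32 grip 85.3 F [ 0.  -1.1  0.2] j [-0.24  0.46 -0.66  1.57  0.3   1.21 -1.09]
225 5282.0 [[490, 0], [479, 91], [420, 90], [430, 0]] 0.124 [634.2 492.1] 81.94 [59.8 45.5 59.1 42.8]
225 5282.0 [[490, 0], [479, 91], [420, 90], [430, 0]] 0.086 [647.8 496.9] 81.94 [67.6 51.4 66.9 48.4]
225 3169.5 [[229, 0], [253, 0], [348, 182], [276, 82]] 0.124 [502.8 493.6] 111.35 [ 17.1 147.8  95.2  61.8]
225 3169.5 [[229, 0], [253, 0], [348, 182], [276, 82]] 0.086 [499.1 498.6] 111.35 [ 19.3 167.3 107.7  69.9]
225 612.5 [[92, 371], [47, 406], [39, 404], [57, 373]] 0.124 [223.  229.6] 36.83 [73.2  8.2 49.5 36.3]
225 612.5 [[92, 371], [47, 406], [39, 404], [57, 373]] 0.086 [182.4 199.9] 36.83 [82.9  9.3 56.1 41.1]
225 542.5 [[524, 311], [515, 326], [494, 329], [501, 297]] 0.124 [682.9 254.9] 75.12 [17.5 20.1 34.9 28.7]
225 542.5 [[524, 311], [515, 326], [494, 329], [501, 297]] 0.086 [702.9 228.5] 75.12 [19.8 22.7 39.5 32.4]
225 540.5 [[413, 263], [411, 297], [392, 307], [401, 264]] 0.124 [585.9 303.1] 79.24 [34.6 20.2 44.6 10.8]
225 540.5 [[413, 263], [411, 297]
[... 3379 characters left out ...]
 [221, 33], [221, 24]] 0.086 [461.8 532.6] 91.62 [30.7 22.8  6.5  9.1]
240 186.5 [[277, 237], [279, 266], [273, 266], [272, 237]] 0.124 [473.5 349.7] 82.45 [27.8  5.4 27.8  4.4]
240 186.5 [[277, 237], [279, 266], [273, 266], [272, 237]] 0.086 [465.9 335.9] 82.45 [31.5  6.2 31.5  5. ]
240 126.0 [[456, 10], [470, 13], [466, 27], [451, 24]] 0.124 [638.8 509.9] 162.37 [10.5  9.  11.3  9.1]
240 126.0 [[456, 10], [470, 13], [466, 27], [451, 24]] 0.086 [653. 517.] 162.37 [11.9 10.1 12.8 10.3]
240 99.0 [[421, 426], [421, 429], [399, 434], [393, 432]] 0.124 [580.2 124.2] 8.69 [ 4.3 24.6  7.4 31.1]
240 99.0 [[421, 426], [421, 429], [399, 434], [393, 432]] 0.086 [586.7  80.6] 8.69 [ 4.8 27.8  8.3 35.2]
```

View pics/w4.png

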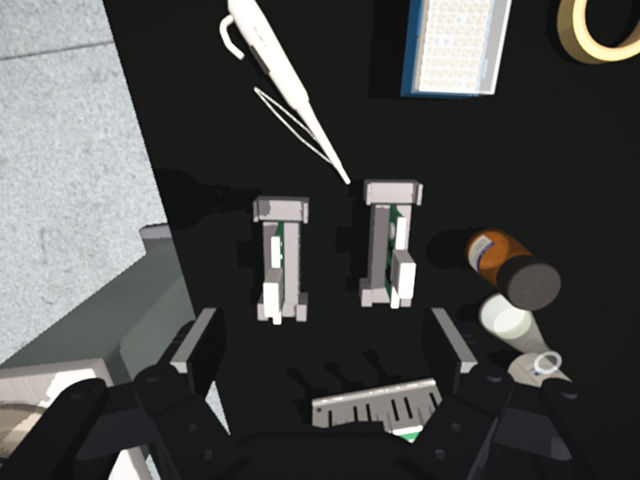

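```bash
python3 - <<'E'
from h import *
f=dict(np.load('w4.npz'))
for n,q,h in [('A',[(401,264),(413.5,263.5),(411.5,297),(399,298)],.124),('B',[(265,283),(277.5,284),(279,316.5),(265,316)],.124)]:
    print(n,*rect(onz(f,q,h)[:,:2]*1000))
print('cap',onz(f,[(530,285),(498,285),(558,285)],.111)*1000)
# carrier end midpoints at z .04: wide-end inner edges etc (A,B)
E
python3 go.py 587 303 200 82  587 303 93 82
```

```text
A [587.9 305.1] 83.72 [11.3 34.1 11.7 34.7]
B [461.3 302.1] 80.65 [11.5 34.5 13.4 35. ]
cap [[708.98907551 277.8741101  111.        ]
 [678.28831404 282.03593094 111.        ]
 [735.8551232  274.23212627 111.        ]]
clock 4.10 tcp [520.  370.2 270.2] yaw 82.22 grip 85.4 F [0.6 0.  0.9] j [-0.24  0.46 -0.66  1.57  0.3   1.21 -1.09]
row [-57.4, 75.4, 70.3] 0.22
row [-57.3, 75.4, 177.3] 0.22
```

{"name": "send_rows", "arguments": {
  "moves": [-30,40,30,0,-56,75,60,-1,-56,75,80,-1,-56,75,120,-1,-56,75,160,-1,-56,75,177,-1,-56,75,177,-1],
  "hand": 0.45,
  "newtons": 40
}}

```text
clock: 4.97
tcp_pos: [0.5856, 0.3057, 0.0929]
orientation: [-2.347, -2.088, 0.002]
contact_force: [-0.1, 0.2, -0.6]
grip_width: 0.0469
```

```bash
python3 go.py 587.5 304.5 93 83; python3 -c "
from h import *
f=grab('wrist','w5.png')"
```

```text
clock 4.97 tcp [585.6 305.7  92.9] yaw 83.31 grip 46.9 F [-0.1  0.2 -0.6] j [-0.18  0.67 -0.57  1.67  0.43  0.93 -1.03]
row [-1.0, 2.0, -0.1] 0.31
```

View pics/w5.png

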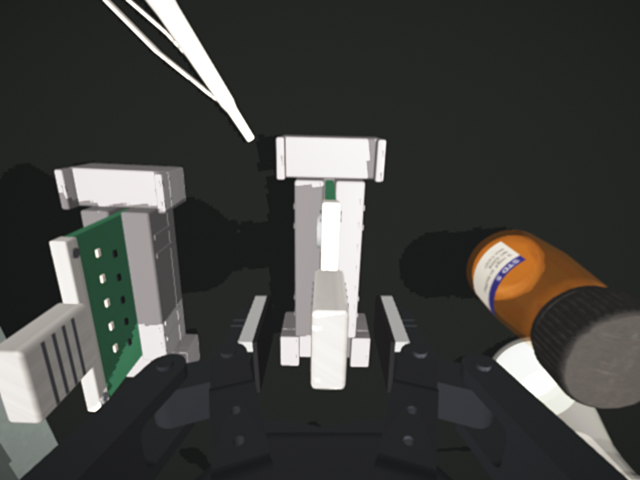

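{"name": "send_rows", "arguments": {
  "moves": [-1,2,0,0,-1,2,0,0,-1,2,0,0,-1,2,0,0,-1,2,0,0,-1,2,0,0],
  "hand": 1
}}

```text
clock: 5.78
tcp_pos: [0.5885, 0.3058, 0.095]
orientation: [2.346, 2.088, 0.003]
contact_force: [0.1, -0.9, 7.0]
grip_width: 0.0136
```

```bash
python3 go.py; python3 -c "
from h import *
f=grab('wrist','w6.png')"
```

```text
clock 5.78 tcp [588.5 305.8  95. ] yaw 83.35 grip 13.6 F [ 0.1 -0.9  7. ] j [-0.18  0.67 -0.57  1.66  0.43  0.94 -1.03]
```

View pics/w6.png

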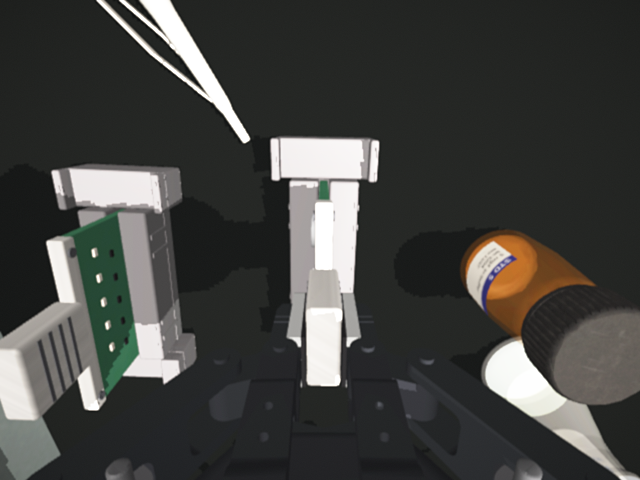

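```bash
cat > blk.py <<'E'
import sys
from h import *
# block top-face corners (pixels) -> tool frame, given world top height
o=r.get_obs();M=R.from_rotvec(o['orientation']).as_matrix()
f=r.grab_frame('wrist')
z=float(sys.argv[1]);q=np.array([float(v) for v in sys.argv[2:]]).reshape(-1,2)
P=onz(f,q,z);print(((P-o['tcp_pos'])@M*1000).round(1).tolist(),(P.mean(0)*1000).round(1))
E
python3 blk.py .124 307 307 340 307 340 386 306 386
```

```text
[[18.5, -5.9, -29.0], [18.5, 6.4, -29.0], [-18.1, 7.0, -29.0], [-18.1, -6.9, -29.0]] [588.6 305.9 124. ]
```

{"name": "send_rows", "arguments": {
  "moves": [0,0,-10,0,0,0,-20,0,0,0,-40,0,0,0,-80,0,0,0,-120,0,0,0,-145,0,0,0,-145,0]
}}

```text
clock: 6.75
tcp_pos: [0.5885, 0.3066, 0.2417]
orientation: [2.345, 2.089, 0.008]
contact_force: [-0.2, 0.4, -1.7]
grip_width: 0.0132
```

```bash
python3 go.py 620 17 240 94.85; python3 -c "
from h import *
f=grab('wrist','w7.png')"
```

```text
clock 6.75 tcp [588.5 306.6 241.7] yaw 83.38 grip 13.2 F [-0.2  0.4 -1.7] j [-0.14  0.52 -0.63  1.54  0.33  1.18 -0.95]
row [-284.0, 64.7, 1.1] -11.47
```

View pics/w7.png

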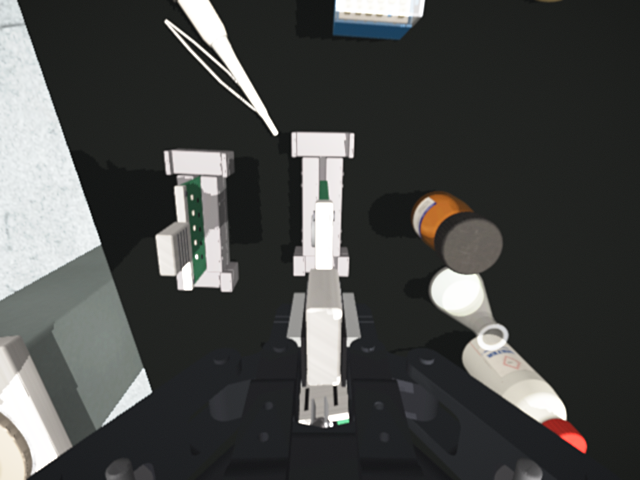

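{"name": "send_rows", "arguments": {
  "moves": [-50,10,0,-2,-110,25,0,-4,-170,38,0,-6,-230,52,0,-9,-284,65,0,-11.5,-284,65,0,-11.5,-284,65,0,-11.5,-284,65,0,-11.5]
}}

```text
clock: 7.8
tcp_pos: [0.6188, 0.0179, 0.2378]
orientation: [-2.121, -2.316, 0.0]
contact_force: [0.0, 0.1, -1.6]
grip_width: 0.0134
```

```bash
python3 go.py 619.7 16.7 240 94.85; python3 -c "
from h import *
f=grab('wrist','w8.png');np.savez('w8.npz',**f)"; python3 strips.py
```

```text
clock 7.80 tcp [618.8  17.9 237.8] yaw 95.03 grip 13.4 F [ 0.   0.1 -1.6] j [ 0.34  0.45 -0.64  1.65  0.29  1.13 -0.29]
row [-1.3, 0.8, -2.2] 0.18
w 199 [[269.5, 172.4], [273.0, 241.6]] [[560.9, 45.7], [567.6, -29.9]] mid [564.2   7.9] len 75.9 ang 95.05
w 225 [[215.5, 168.5], [222.9, 241.6]] [[505.3, 44.9], [512.3, -34.8]] mid [508.8   5. ] len 80.0 ang 95.04
w 39 [[323.1, 167.5], [323.0, 181.5]] [[615.7, 55.6], [616.9, 41.2]] mid [616.3  48.4] len 14.4 ang 94.43
t 23 [[405.5, 260.0], [385.5, 262.3]] [[512.3, -36.2], [506.8, 24.2]] mid [509.5  -6. ] len 60.6 ang 95.13
t 32 [[401.5, 242.3], [377.5, 244.9]] [[566.7, -26.9], [560.3, 46.2]] mid [563.5   9.7] len 73.4 ang 94.97
t 24 [[397.5, 224.8], [375.5, 227.2]] [[621.1, -17.2], [615.0, 50.0]] mid [618.   16.4] len 67.5 ang 95.18
```

View pics/w8.png

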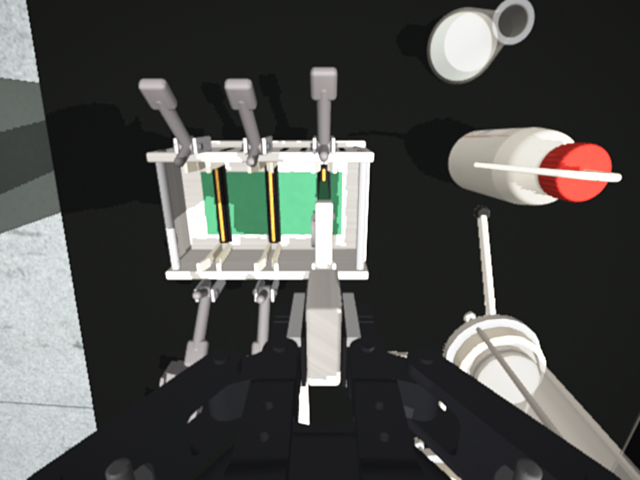

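```bash
python3 - <<'E'
import cv2
i=cv2.imread('pics/w8.png');cv2.imwrite('pics/w8z.png',cv2.resize(i[130:290,140:385],None,fx=3.2,fy=3.2,interpolation=cv2.INTER_CUBIC))
E
```

```text
(no output)
```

View pics/w8z.png

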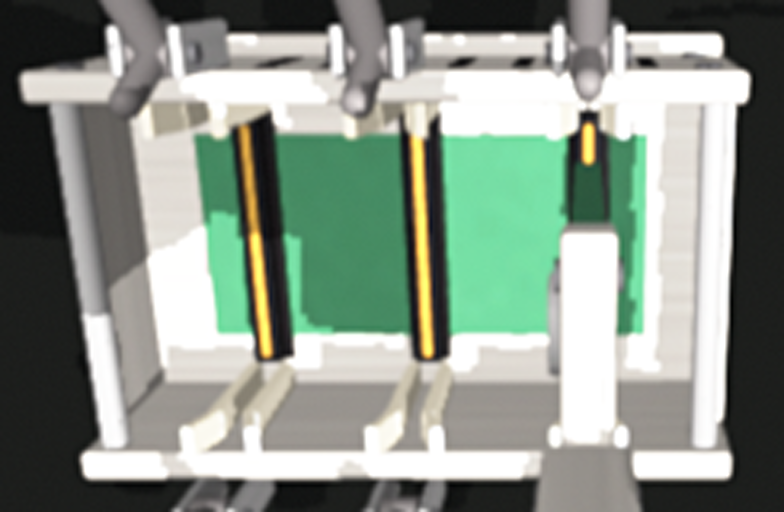

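```bash
python3 - <<'E'
from h import *
f=dict(np.load('w8.npz'))
for h in (.076,.072):
  P=onz(f,[(146.5,160.9),(373.4,160.9),(165.3,270.9),(367.8,270.9)],h)[:,:2]*1000
  print(P.round(1).tolist(),((P[0]+P[1]+P[2]+P[3])/4).round(1),np.hypot(*(P[0]+P[1]-P[2]-P[3])/2))
P=onz(f,[(146.5,152.5),(373.4,152.5),(165.3,279),(367.8,279)],.076)[:,:2]*1000
print(P.round(1).tolist(),P.mean(0),np.hypot(*(P[0]+P[1]-P[2]-P[3])/2))
# far guide mouths: zoom (183..258,440) slot1, (368..442,440) slot2
g=lambda x,y:((x+.5)/3.2+139.5,(y+.5)/3.2+129.5)
P=onz(f,[g(182,440),g(260,440),g(367,440),g(443,440),g(550,435),g(628,435)],.077)[:,:2]*1000;print(P.round(1).tolist(),((P[::2]+P[1::2])/2).round(1).tolist())
E
```

```text
[[462.3, 55.2], [657.7, 72.3], [472.2, -48.3], [666.3, -31.2]] [564.6  12. ] 103.87988723299426
[[460.4, 54.5], [658.3, 71.9], [470.4, -50.2], [667.0, -33.0]] [564.   10.8] 105.24312025833248
[[462.9, 62.3], [656.8, 79.3], [471.7, -56.9], [667.4, -39.8]] [564.68353577  11.23687835] 119.5400190526385
[[502.6, -41.2], [525.8, -39.2], [557.6, -36.4], [580.2, -34.4], [611.9, -30.0], [635.1, -28.0]] [[514.2, -40.2], [568.9, -35.4], [623.5, -29.0]]
```

{"name": "send_rows", "arguments": {
  "moves": [-1.1,0.6,0,0,-1.1,0.6,20,0,-1.1,0.6,45,0,-1.1,0.6,65,0,-1.1,0.6,80,0,-1.1,0.6,88,0,-1.1,0.6,88,0]
}}

```text
clock: 8.82
tcp_pos: [0.62, 0.0148, 0.1499]
orientation: [-2.125, -2.314, 0.001]
contact_force: [1.0, -0.6, -1.2]
grip_width: 0.0134
```

```bash
python3 go.py 619.4 16.8 110 95; python3 -c "
from h import *
f=grab('wrist','w9.png')"
```

```text
clock 8.82 tcp [620.   14.8 149.9] yaw 94.88 grip 13.4 F [ 1.  -0.6 -1.2] j [ 0.32  0.54 -0.6   1.73  0.36  0.98 -0.34]
row [2.0, -0.4, 39.9] -0.12
```

View pics/w9.png

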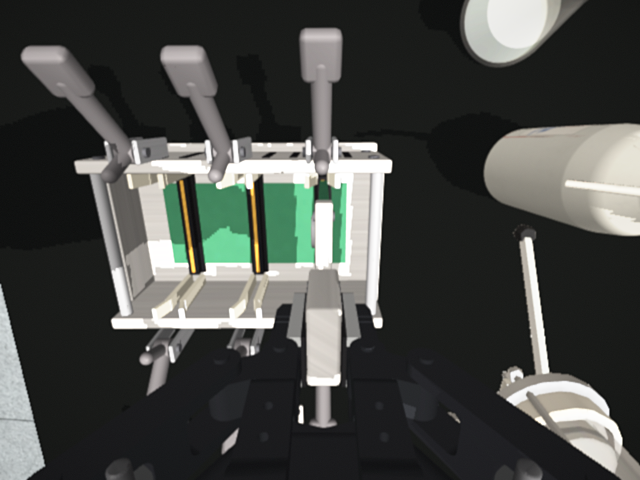

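{"name": "send_rows", "arguments": {
  "moves": [2,-0.4,5,0,2,-0.4,12,0,2,-0.4,20,0,2,-0.4,28,0,2,-0.4,36,0,2,-0.4,42,0,2,-0.4,42,0]
}}

```text
clock: 9.75
tcp_pos: [0.6192, 0.0166, 0.1077]
orientation: [-2.125, -2.313, 0.001]
contact_force: [-0.4, 0.7, -0.4]
grip_width: 0.0133
```

```bash
python3 go.py 619.4 16.8 102 95; python3 -c "
from h import *
f=grab('wrist','w10.png')"
```

```text
clock 9.75 tcp [619.2  16.6 107.7] yaw 94.87 grip 13.3 F [-0.4  0.7 -0.4] j [ 0.3   0.59 -0.58  1.77  0.4   0.9  -0.37]
row [0.1, 0.3, 5.7] -0.13
```

View pics/w10.png

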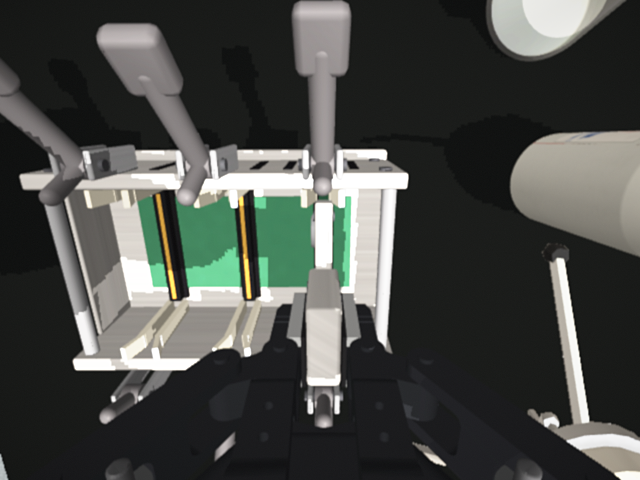

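{"name": "send_rows", "arguments": {
  "moves": [0,0,3,0,0,0,6,0,0,0,8,0,0,0,8,0]
}}

```text
clock: 10.3
tcp_pos: [0.6197, 0.0167, 0.1005]
orientation: [2.125, 2.314, 0.0]
contact_force: [-0.1, -0.1, 0.9]
grip_width: 0.0139
```

{"name": "send_rows", "arguments": {
  "moves": [0,0,0,0,0,0,0,0,0,0,0,0],
  "hand": 0.6
}}

```text
clock: 10.68
tcp_pos: [0.6195, 0.0167, 0.1003]
orientation: [2.125, 2.314, 0.0]
contact_force: [-0.6, -0.1, -0.5]
grip_width: 0.0342
```

```bash
python3 go.py 619.4 16.8 102 95;python3 -c "
from h import *
f=grab('wrist','w11.png')"
```

```text
clock 10.68 tcp [619.5  16.7 100.3] yaw 94.87 grip 34.2 F [-0.6 -0.1 -0.5] j [ 0.29  0.6  -0.58  1.77  0.41  0.89 -0.38]
row [0.1, -0.1, -1.7] -0.13
```

View pics/w11.png

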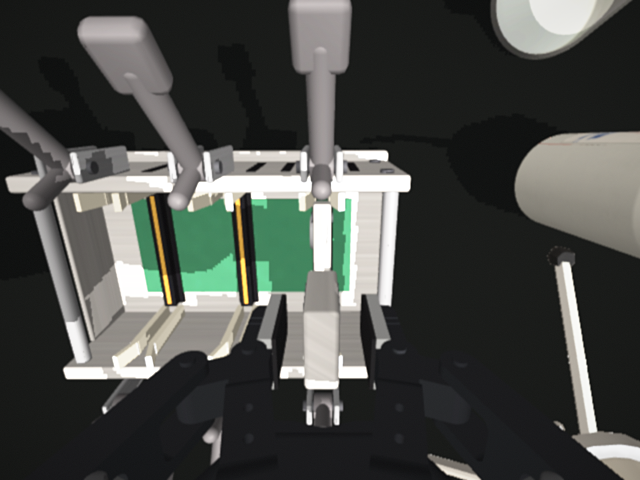

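```bash
python3 go.py 461.3 302.1 230 80.7 461.3 302.1 95 80.7
```

```text
clock 10.72 tcp [619.5  16.7 100.3] yaw 94.87 grip 34.1 F [ 0.  -0.5  0.2] j [ 0.29  0.6  -0.58  1.77  0.41  0.89 -0.38]
row [297.8, -133.4, -129.7] 14.17
row [297.8, -133.4, 5.3] 14.17
```

{"name": "send_rows", "arguments": {
  "moves": [0,0,-50,0,0,0,-100,0,30,-10,-125,2,85,-35,-130,5,140,-60,-130,8,195,-85,-130,10,250,-110,-130,12,298,-133,-130,14]
}}

```text
clock: 11.72
tcp_pos: [0.4603, 0.3043, 0.2306]
orientation: [2.391, 2.037, 0.001]
contact_force: [0.9, 0.3, -0.2]
grip_width: 0.0339
```

{"name": "send_rows", "arguments": {
  "moves": [0,0,0,0,0,0,0,0],
  "hand": 0.4
}}

```text
clock: 11.98
tcp_pos: [0.4619, 0.3019, 0.2302]
orientation: [2.39, 2.038, -0.0]
contact_force: [-0.2, -1.0, 0.1]
grip_width: 0.0512
```

```bash
python3 go.py 461.3 302.1 95 80.7;python3 -c "
from h import *
f=grab('wrist','w12.png')"
```

```text
clock 11.97 tcp [461.9 301.9 230.2] yaw 80.89 grip 51.2 F [-0.2 -1.   0.1] j [-0.12  0.36 -0.71  1.82  0.27  1.06 -1.09]
row [0.2, -0.7, 135.2] 0.19
```

View pics/w12.png

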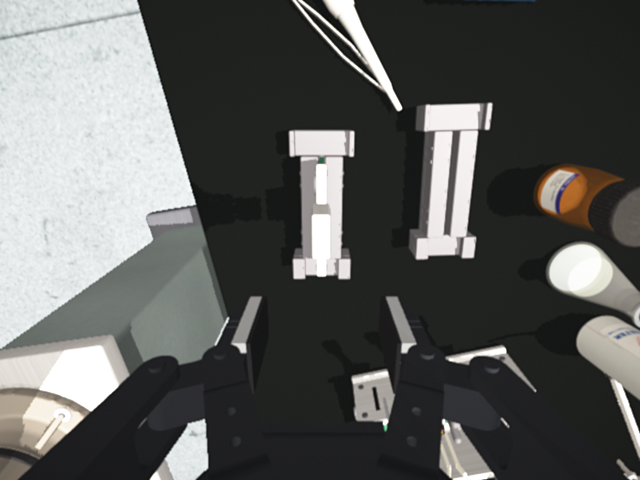

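{"name": "send_rows", "arguments": {
  "moves": [0,-0.7,40,0,0,-0.7,80,0,0,-0.7,115,0,0,-0.7,134,0,0,-0.7,134,0]
}}

```text
clock: 12.65
tcp_pos: [0.4611, 0.3012, 0.0954]
orientation: [-2.393, -2.036, 0.004]
contact_force: [-0.1, 0.0, 0.3]
grip_width: 0.051
```

{"name": "send_rows", "arguments": {
  "moves": [0,0,0,0,0,0,0,0,0,0,0,0,0,0,0,0,0,0,0,0],
  "hand": 1
}}

```text
clock: 13.28
tcp_pos: [0.4614, 0.3031, 0.0977]
orientation: [2.391, 2.037, 0.003]
contact_force: [-1.7, 0.1, 7.2]
grip_width: 0.0132
```

```bash
python3 go.py 461.3 302.1 95 80.7;python3 -c "
from h import *
f=grab('wrist','w13.png')"
```

```text
clock 13.28 tcp [461.4 303.1  97.7] yaw 80.87 grip 13.2 F [-1.7  0.1  7.2] j [-0.2   0.52 -0.63  1.93  0.42  0.82 -1.22]
row [-1.0, 0.1, 2.7] 0.17
```

View pics/w13.png

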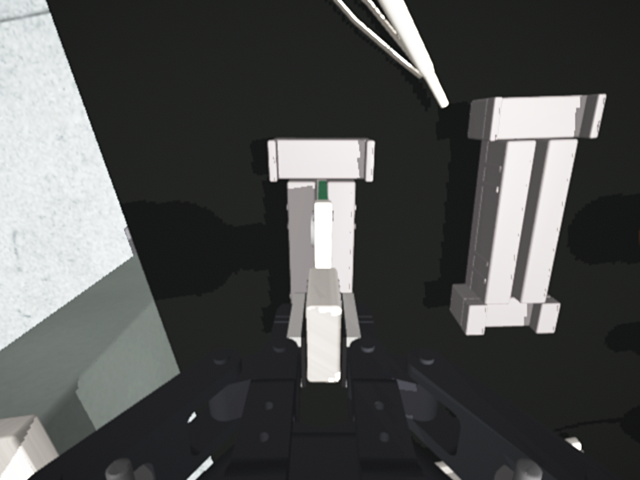

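```bash
python3 blk.py .124 306.5 308.5 341 308.5 340 383 306.5 383
```

```text
[[16.3, -6.2, -26.3], [16.2, 7.0, -26.3], [-19.0, 7.1, -26.3], [-19.0, -6.8, -26.3]] [461.3 301.7 124. ]
```

{"name": "send_rows", "arguments": {
  "moves": [0,0,-10,0,0,0,-20,0,0,0,-40,0,0,0,-80,0,0,0,-120,0,0,0,-145,0,0,0,-145,0]
}}

```text
clock: 14.25
tcp_pos: [0.462, 0.3035, 0.2443]
orientation: [2.391, 2.037, 0.008]
contact_force: [0.0, -0.2, -2.0]
grip_width: 0.0133
```

```bash
python3 go.py 564.7 12 245 95
```

```text
clock 14.25 tcp [462.  303.5 244.3] yaw 80.86 grip 13.3 F [ 0.  -0.2 -2. ] j [-0.11  0.34 -0.72  1.8   0.26  1.08 -1.08]
row [-271.5, 147.7, -1.0] -14.14
```

{"name": "send_rows", "arguments": {
  "moves": [-45,25,0,-2,-100,55,0,-5,-155,85,0,-8,-210,115,0,-11,-260,141,0,-14,-270,147.5,0,-14,-270,147.5,0,-14]
}}

```text
clock: 15.12
tcp_pos: [0.5633, 0.0119, 0.2404]
orientation: [-2.126, -2.311, 0.001]
contact_force: [0.7, 0.9, -1.7]
grip_width: 0.013
```

```bash
python3 go.py 564.6 13.4 245 95
```

```text
clock 15.12 tcp [563.3  11.9 240.4] yaw 94.76 grip 13.0 F [ 0.7  0.9 -1.7] j [ 0.38  0.36 -0.65  1.78  0.24  1.09 -0.26]
row [1.4, 1.4, -4.6] -0.24
```

{"name": "send_rows", "arguments": {
  "moves": [1,1.2,10,0,1,1.2,30,0,1,1.2,50,0,1,1.2,70,0,1,1.2,85,0,1,1.2,90,0,1,1.2,90,0]
}}

```text
clock: 16.0
tcp_pos: [0.5649, 0.014, 0.1511]
orientation: [-2.124, -2.314, -0.0]
contact_force: [0.1, -0.3, -0.7]
grip_width: 0.0133
```

```bash
python3 go.py 564.6 13.4 111 95;python3 -c "
from h import *
f=grab('wrist','w14.png')"
```

```text
clock 16.00 tcp [564.9  14.  151.1] yaw 94.89 grip 13.3 F [ 0.1 -0.3 -0.7] j [ 0.34  0.46 -0.61  1.87  0.32  0.92 -0.33]
row [-0.5, -0.3, 40.1] -0.11
```

View pics/w14.png

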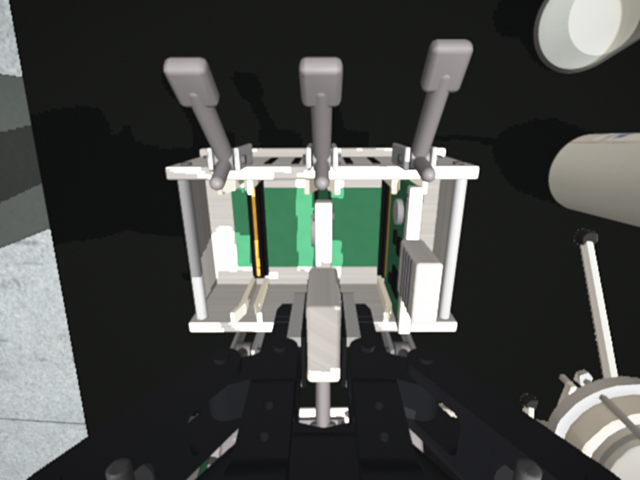

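{"name": "send_rows", "arguments": {
  "moves": [-0.5,-0.3,6,0,-0.5,-0.3,14,0,-0.5,-0.3,22,0,-0.5,-0.3,30,0,-0.5,-0.3,38,0,-0.5,-0.3,44,0,-0.5,-0.3,48,0,-0.5,-0.3,48,0]
}}

```text
clock: 17.05
tcp_pos: [0.5645, 0.013, 0.1033]
orientation: [-2.125, -2.314, 0.001]
contact_force: [-2.2, 0.6, 1.5]
grip_width: 0.0129
```

{"name": "send_rows", "arguments": {
  "moves": [0,0,0,0,0,0,0,0,0,0,0,0],
  "hand": 0.6
}}

```text
clock: 17.42
tcp_pos: [0.5649, 0.013, 0.1035]
orientation: [2.125, 2.313, 0.001]
contact_force: [-0.2, -0.0, 0.9]
grip_width: 0.0341
```

```bash
python3 go.py 457 -289 235 80;python3 -c "
from h import *
f=grab('wrist','w15.png')"
```

```text
clock 17.43 tcp [564.9  13.  103.5] yaw 94.87 grip 34.1 F [-0.2 -0.   0.9] j [ 0.32  0.52 -0.58  1.9   0.38  0.83 -0.38]
row [-291.8, -133.0, -131.6] 14.87
```

View pics/w15.png

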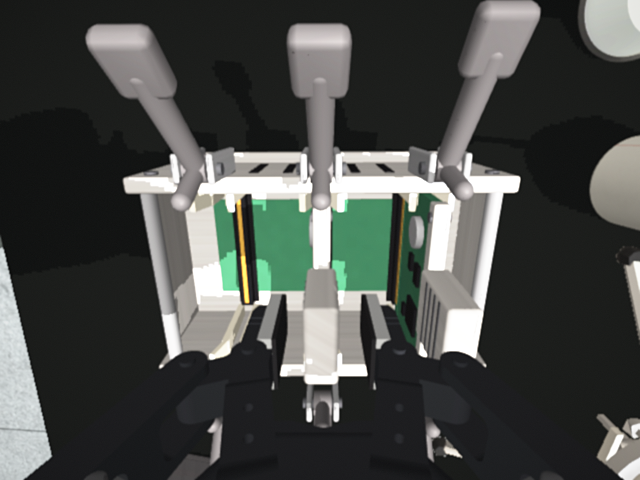

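{"name": "send_rows", "arguments": {
  "moves": [0,0,-50,0,0,0,-100,0,-30,-10,-128,2,-85,-35,-131,5,-140,-60,-131,8,-195,-85,-131,10,-250,-110,-131,13,-290,-133,-131,15]
}}

```text
clock: 18.48
tcp_pos: [0.4554, -0.29, 0.2344]
orientation: [2.412, 2.012, -0.001]
contact_force: [-0.4, -0.1, -0.7]
grip_width: 0.0342
```

{"name": "send_rows", "arguments": {
  "moves": [0,0,0,0,0,0,0,0],
  "hand": 0.4
}}

```text
clock: 18.73
tcp_pos: [0.4571, -0.2865, 0.2343]
orientation: [-2.408, -2.017, -0.001]
contact_force: [0.6, 0.7, 0.4]
grip_width: 0.0511
```

```bash
python3 go.py 457 -289 235 80;python3 -c "
from h import *
f=grab('wrist','w16.png');np.savez('w16.npz',**f)"
```

```text
clock 18.73 tcp [ 457.1 -286.5  234.3] yaw 79.91 grip 51.1 F [0.6 0.7 0.4] j [ 0.85  0.29 -0.48  1.85  0.15  1.04  0.13]
row [-2.5, 0.4, -0.7] -0.09
```

View pics/w16.png

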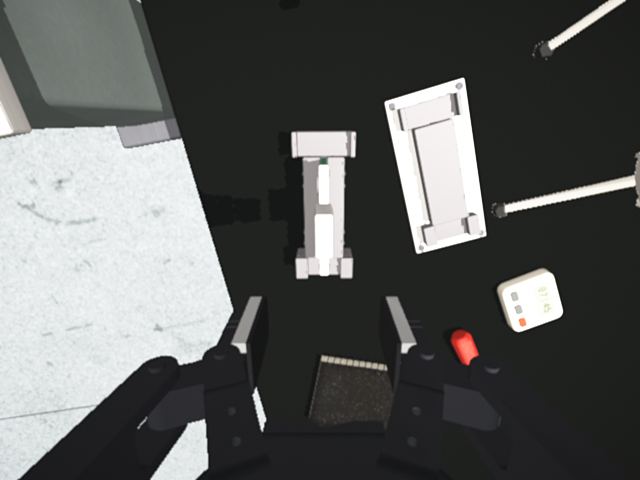

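```bash
python3 blk.py .124 315 218 333 218 333 262 316 262; python3 - <<'E'
from h import *
f=dict(np.load('w16.npz'));s=f['img'].astype(int).min(2)
for a,q in quads(f,s>230):
    if 380<q[:,0].mean()<480 and a>1000: print(a,q.tolist(),*rect(onz(f,q,.004)[:,:2]*1000))
import cv2
i=f['img'][:,:,::-1];cv2.imwrite('pics/w16z.png',cv2.resize(i[120:290,280:370],None,fx=4,fy=4,interpolation=cv2.INTER_CUBIC))
E
```

```text
[[14.0, -6.1, 110.4], [14.0, 7.6, 110.4], [-22.1, 7.9, 110.4], [-22.1, -5.6, 110.4]] [ 457.7 -290.   124. ]
11846.5 [[463, 78], [485, 235], [417, 252], [385, 102]] [ 583.9 -277.4] 95.87 [169.2  78.3 168.   78.6]
```

View pics/w16z.png

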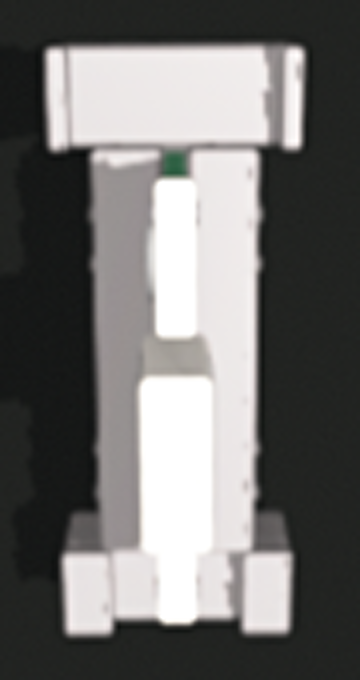

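{"name": "send_rows", "arguments": {
  "moves": [-0.5,0.8,40,0,-0.5,0.8,80,0,-0.5,0.8,115,0,-0.5,0.8,138,0,-0.5,0.8,138,0]
}}

```text
clock: 19.45
tcp_pos: [0.457, -0.2859, 0.0949]
orientation: [-2.404, -2.018, 0.001]
contact_force: [1.0, -0.5, -0.1]
grip_width: 0.0509
```

{"name": "send_rows", "arguments": {
  "moves": [0,0,0,0,0,0,0,0,0,0,0,0,0,0,0,0,0,0,0,0],
  "hand": 1
}}

```text
clock: 20.08
tcp_pos: [0.4581, -0.288, 0.0977]
orientation: [2.408, 2.015, 0.001]
contact_force: [-1.5, 1.0, 5.9]
grip_width: 0.0138
```

```bash
python3 go.py 457 -289 235 80;python3 -c "
from h import *
f=grab('wrist','w17.png')"
```

```text
clock 20.07 tcp [ 458.1 -288.    97.7] yaw 79.87 grip 13.8 F [-1.5  1.   5.9] j [ 0.79  0.46 -0.43  1.97  0.28  0.76  0.02]
row [-1.3, -0.7, -137.3] -0.13
```

View pics/w17.png

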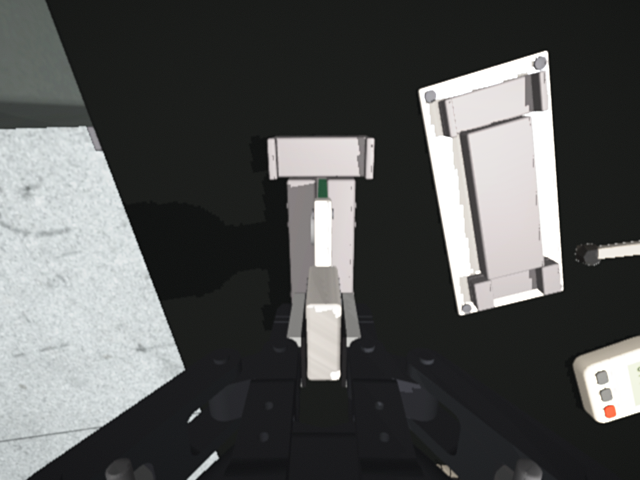

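```bash
python3 blk.py .124 306.5 306.5 341 306.5 340 381 306.5 381
```

```text
[[17.2, -6.2, -26.3], [17.2, 6.9, -26.3], [-18.0, 7.1, -26.3], [-17.9, -6.8, -26.3]] [ 458.2 -288.4  124. ]
```

{"name": "send_rows", "arguments": {
  "moves": [0,0,-10,0,0,0,-20,0,0,0,-40,0,0,0,-80,0,0,0,-120,0,0,0,-145,0,0,0,-145,0]
}}

```text
clock: 21.05
tcp_pos: [0.4586, -0.2884, 0.2438]
orientation: [2.405, 2.013, 0.002]
contact_force: [-0.6, 0.6, -1.9]
grip_width: 0.0133
```

```bash
python3 go.py 509.9 7.7 245 95
```

```text
clock 21.05 tcp [ 458.6 -288.4  243.8] yaw 79.86 grip 13.3 F [-0.6  0.6 -1.9] j [ 0.85  0.28 -0.49  1.84  0.15  1.05  0.13]
row [300.5, -1.7, -1.8] -15.14
```

{"name": "send_rows", "arguments": {
  "moves": [50,0,0,-3,110,-1,0,-6,170,-2,0,-9,230,-2,0,-12,290,-2,0,-15,300.5,-1.7,-1,-15.1,300.5,-1.7,-1,-15.1,300.5,-1.7,-1,-15.1]
}}

```text
clock: 22.05
tcp_pos: [0.5082, 0.0062, 0.2416]
orientation: [-2.126, -2.312, 0.002]
contact_force: [0.9, 0.4, -2.2]
grip_width: 0.0133
```

```bash
python3 go.py 509.9 7.7 152 95
```

```text
clock 22.05 tcp [508.2   6.2 241.6] yaw 94.81 grip 13.3 F [ 0.9  0.4 -2.2] j [ 0.46  0.26 -0.7   1.9   0.19  1.05 -0.23]
row [1.4, 2.0, 89.6] -0.19
```

{"name": "send_rows", "arguments": {
  "moves": [1,1.5,10,0,1,1.5,30,0,1,1.5,50,0,1,1.5,70,0,1,1.5,85,0,1,1.5,90,0,1,1.5,90,0]
}}

```text
clock: 22.92
tcp_pos: [0.51, 0.0091, 0.1522]
orientation: [-2.123, -2.315, 0.001]
contact_force: [-0.3, -0.5, -2.0]
grip_width: 0.0132
```

```bash
python3 go.py 509.9 7.7 103 95;python3 -c "
from h import *
f=grab('wrist','w18.png')"
```

```text
clock 22.93 tcp [510.    9.1 152.2] yaw 94.95 grip 13.2 F [-0.3 -0.5 -2. ] j [ 0.4   0.38 -0.66  1.99  0.3   0.87 -0.33]
row [-1.3, -0.2, 49.2] -0.05
```

View pics/w18.png

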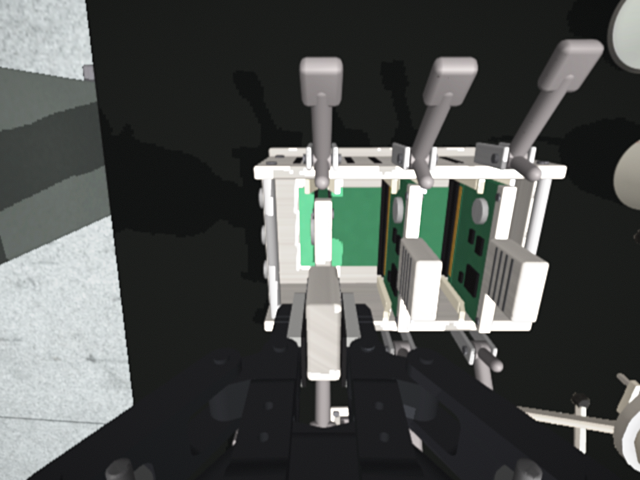

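{"name": "send_rows", "arguments": {
  "moves": [-1.2,-0.2,6,0,-1.2,-0.2,14,0,-1.2,-0.2,22,0,-1.2,-0.2,30,0,-1.2,-0.2,38,0,-1.2,-0.2,44,0,-1.2,-0.2,49,0,-1.2,-0.2,49,0]
}}

```text
clock: 23.98
tcp_pos: [0.5099, 0.0083, 0.1032]
orientation: [-2.123, -2.316, 0.0]
contact_force: [-0.7, -0.3, 1.5]
grip_width: 0.013
```

{"name": "send_rows", "arguments": {
  "moves": [0,0,0,0,0,0,0,0,0,0,0,0],
  "hand": 0.6
}}

```text
clock: 24.35
tcp_pos: [0.5101, 0.0082, 0.1035]
orientation: [2.123, 2.315, 0.001]
contact_force: [0.0, 1.0, 0.1]
grip_width: 0.0342
```

```bash
python3 go.py ;python3 -c "
from h import *
f=grab('wrist','w19.png')"
```

```text
clock 24.35 tcp [510.1   8.2 103.5] yaw 94.97 grip 34.2 F [0.  1.  0.1] j [ 0.37  0.45 -0.62  2.03  0.37  0.78 -0.39]
```

View pics/w19.png

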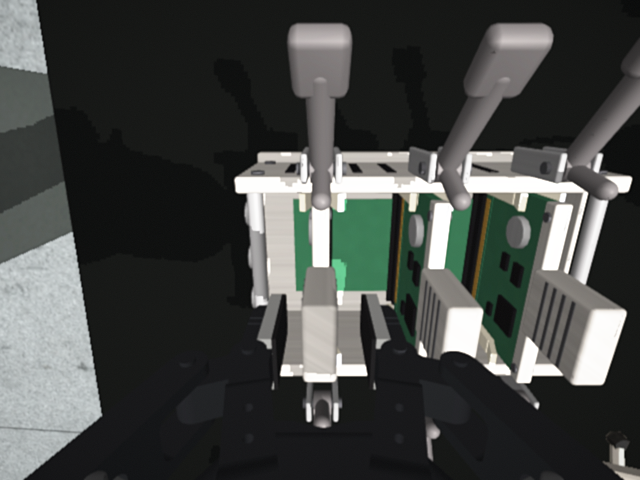

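{"name": "send_rows", "arguments": {
  "moves": [0,0,-40,0,0,0,-80,0,0,0,-110,0,40,0,-110,0,95,0,-110,0,144,0,-110,0,144,0,-110,0]
}}

```text
clock: 25.28
tcp_pos: [0.4964, 0.1565, 0.2139]
orientation: [-2.114, -2.323, -0.004]
contact_force: [0.3, -0.1, -0.2]
grip_width: 0.0343
```

{"name": "send_rows", "arguments": {
  "moves": [0,0,40,0,0,0,80,0,0,0,97,0,0,0,97,0],
  "hand": 1
}}

```text
clock: 25.78
tcp_pos: [0.4971, 0.1509, 0.1157]
orientation: [-2.123, -2.314, 0.003]
contact_force: [0.3, -0.3, 1.0]
grip_width: 0.0
```

```bash
cat > cg.py <<'E'
import sys
from h import *
o=r.get_obs();M=R.from_rotvec(o['orientation']).as_matrix();p=o['tcp_pos']*1000
a=np.radians(5.0);c=np.array([564.6,12.0]);d=p[:2]-c
print('cage x %.1f y %.1f z %.1f yaw %.2f F(cage) %s clock %.1f grip %.1f'%(d@[np.cos(a),np.sin(a)],d@[-np.sin(a),np.cos(a)],p[2],np.degrees(np.arctan2(M[1,0],M[0,0])),
 np.array([o['contact_force'][:2]@[np.cos(a),np.sin(a)],o['contact_force'][:2]@[-np.sin(a),np.cos(a)],o['contact_force'][2]]).round(1),o['clock'],o['grip_width']*1e3))
E
python3 cg.py;python3 -c "
from h import *
f=grab('wrist','w20.png');f=grab('scene','s20.png')"
```

```text
cage x -55.1 y 144.3 z 115.7 yaw 94.93 F(cage) [ 0.3 -0.3  1. ] clock 25.8 grip 0.0
```

View pics/w20.png

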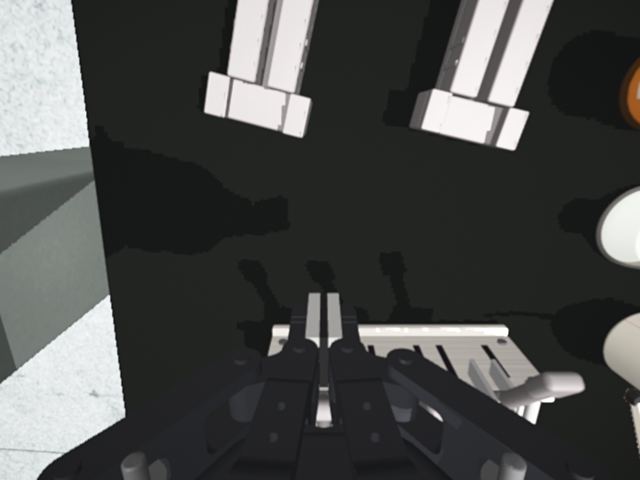

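View pics/s20.png

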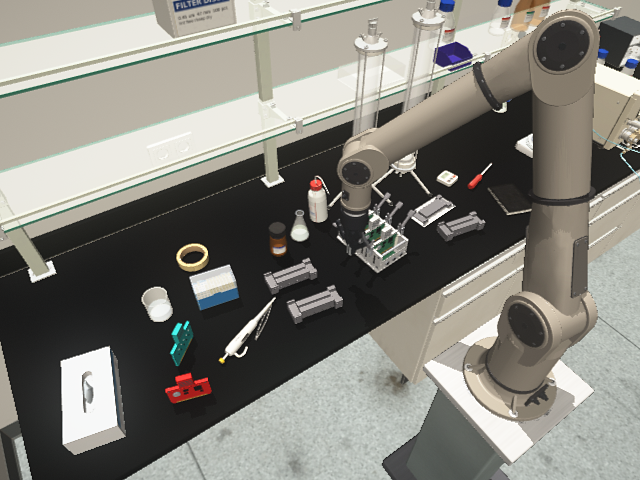

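{"name": "send_rows", "arguments": {
  "moves": [-10,0,-1,0,-20,0,-2,0,-28,0,-4,0,-36,0,-6,0,-44,0,-8,0,-51,0,-11,0,-58,0,-14,0]
}}

```text
clock: 26.75
tcp_pos: [0.5029, 0.0933, 0.1307]
orientation: [2.123, 2.315, 0.001]
contact_force: [0.5, 2.4, -0.8]
grip_width: 0.0
```

```bash
python3 cg.py;python3 -c "
from h import *
f=grab('wrist','w21.png');f=grab('scene')['img'][:,:,::-1];cv2.imwrite('pics/s21.png',cv2.resize(f[130:330,260:500],None,fx=3,fy=3))"
```

```text
cage x -54.4 y 86.4 z 130.7 yaw 94.95 F(cage) [ 0.7  2.4 -0.8] clock 26.8 grip 0.0
```

View pics/w21.png

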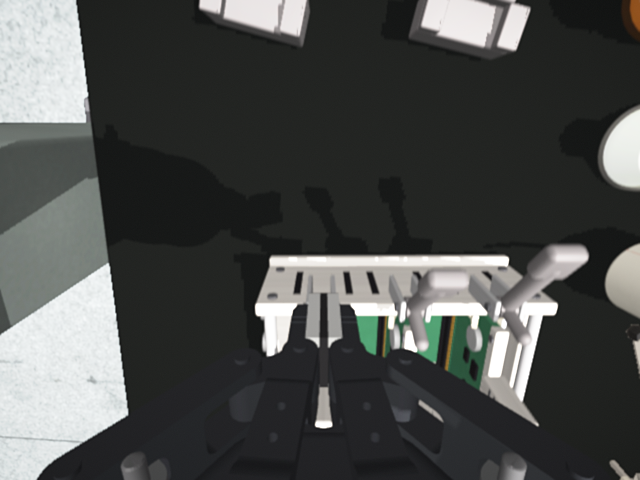

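View pics/s21.png

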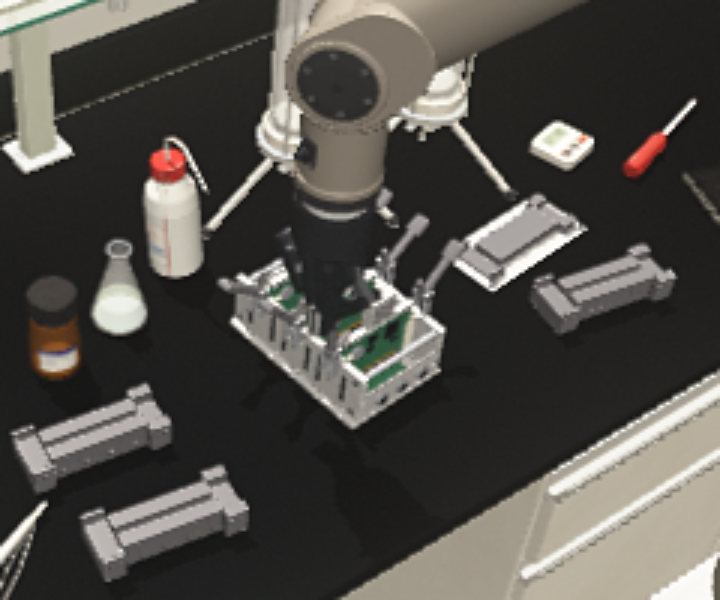

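{"name": "send_rows", "arguments": {
  "moves": [-5,0,-1,0,-10,0,-2,0,-14,0,-4,0,-18,0,-5,0,-21,0,-6,0,-24,0,-6,0,-24,0,-6,0]
}}

```text
clock: 27.72
tcp_pos: [0.5046, 0.0695, 0.1363]
orientation: [2.123, 2.315, -0.0]
contact_force: [-0.8, 3.5, -1.4]
grip_width: 0.0001
```

```bash
python3 cg.py;python3 -c "
from h import *
f=grab('wrist','w22.png')"
```

```text
cage x -54.7 y 62.5 z 136.3 yaw 94.94 F(cage) [-0.5  3.5 -1.4] clock 27.7 grip 0.1
```

View pics/w22.png

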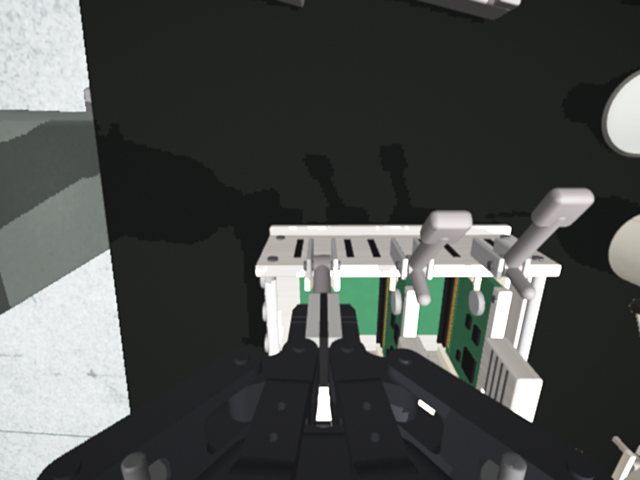

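Force is still only about 4 N, so it isn't at the stop yet. I'll continue in small steps.

{"name": "send_rows", "arguments": {
  "moves": [-2,0,0,0,-4,0,0,0,-6,0,0,0,-6,0,0,0]
}}

```text
clock: 28.28
tcp_pos: [0.5051, 0.0649, 0.1364]
orientation: [-2.122, -2.316, -0.002]
contact_force: [-0.5, 6.8, -1.1]
grip_width: -0.0002
```

{"name": "send_rows", "arguments": {
  "moves": [-2,0,0,0,-4,0,0,0,-4,0,0,0]
}}

```text
clock: 28.65
tcp_pos: [0.5052, 0.0642, 0.1366]
orientation: [-2.117, -2.316, -0.007]
contact_force: [-1.5, 14.2, -1.3]
grip_width: 0.0004
```

{"name": "send_rows", "arguments": {
  "moves": [-2,0,0,0,-4,0,0,0,-4,0,0,0]
}}

```text
clock: 29.02
tcp_pos: [0.5054, 0.0636, 0.1369]
orientation: [-2.113, -2.317, -0.012]
contact_force: [-1.6, 21.7, -2.1]
grip_width: -0.0002
```

```bash
python3 cg.py;python3 -c "
from h import *
f=grab('wrist','w23.png')"
```

```text
cage x -54.5 y 56.6 z 136.9 yaw 95.28 F(cage) [ 0.3 21.8 -2.1] clock 29.0 grip -0.2
```

View pics/w23.png

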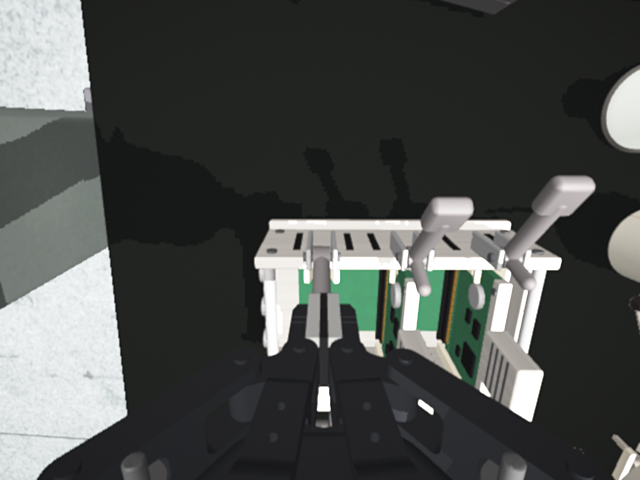

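{"name": "send_rows", "arguments": {
  "moves": [10,0,0,0,25,0,-15,0,40,10,-40,0,70,30,-40,0,95,55,-40,0,95,55,-10,0,95,55,20,0,95,55,20,0]
}}

```text
clock: 30.08
tcp_pos: [0.5513, 0.1541, 0.1152]
orientation: [-2.123, -2.314, 0.006]
contact_force: [0.4, 0.2, 1.1]
grip_width: -0.0002
```

```bash
python3 cg.py;python3 -c "
from h import *
f=grab('wrist','w24.png')"
```

```text
cage x -0.9 y 142.7 z 115.2 yaw 94.93 F(cage) [0.5 0.2 1.1] clock 30.1 grip -0.2
```

View pics/w24.png

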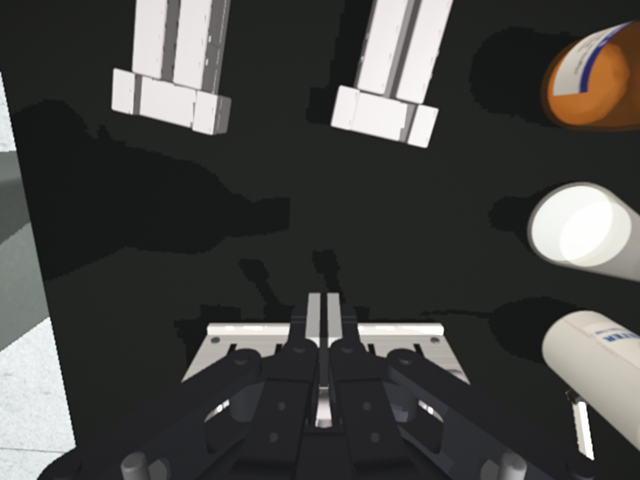

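{"name": "send_rows", "arguments": {
  "moves": [-15,0.5,-1,0,-24,0.5,-3,0,-32,0.5,-5,0,-40,0.5,-8,0,-48,0.5,-11,0,-55,0.5,-14,0,-62,0.5,-17,0,-68,0.5,-19,0]
}}

```text
clock: 31.12
tcp_pos: [0.5583, 0.0872, 0.1351]
orientation: [-2.123, -2.314, 0.001]
contact_force: [0.6, 3.3, -2.9]
grip_width: -0.0002
```

{"name": "send_rows", "arguments": {
  "moves": [-4,0,-1,0,-8,0,-2,0,-12,0,-2,0,-15,0,-2,0,-18,0,-2,0,-20,0,-2,0,-22,0,-2,0,-22,0,-2,0]
}}

```text
clock: 32.12
tcp_pos: [0.5605, 0.0688, 0.1377]
orientation: [-2.119, -2.316, -0.005]
contact_force: [-1.1, 11.0, -0.6]
grip_width: -0.0001
```

```bash
python3 cg.py
```

```text
cage x 0.9 y 56.9 z 137.7 yaw 95.09 F(cage) [-0.2 11.1 -0.6] clock 32.1 grip -0.1
```

Lever 2 left is at its stop (11 N at y 56.9). One more firm push, then on to lever 3 left.

{"name": "send_rows", "arguments": {
  "moves": [-3,0,0,0,-5,0,0,0,-5,0,0,0]
}}

```text
clock: 32.5
tcp_pos: [0.5606, 0.0681, 0.138]
orientation: [-2.113, -2.317, -0.012]
contact_force: [-2.1, 20.4, -1.4]
grip_width: -0.0
```

{"name": "send_rows", "arguments": {
  "moves": [10,0,0,0,25,0,-15,0,40,10,-40,0,70,30,-40,0,95,55,-40,0,95,55,-10,0,95,55,20,0,95,55,20,0]
}}

```text
clock: 33.5
tcp_pos: [0.6066, 0.1588, 0.116]
orientation: [-2.123, -2.314, 0.007]
contact_force: [0.0, -0.4, 0.8]
grip_width: -0.0
```

```bash
python3 cg.py
```

```text
cage x 54.6 y 142.6 z 116.0 yaw 94.93 F(cage) [-0.  -0.4  0.8] clock 33.5 grip -0.0
```

{"name": "send_rows", "arguments": {
  "moves": [-15,0,-1,0,-24,0,-3,0,-32,0,-5,0,-40,0,-8,0,-48,0,-11,0,-55,0,-14,0,-62,0,-17,0,-68,0,-19,0]
}}

```text
clock: 34.5
tcp_pos: [0.6133, 0.0919, 0.1362]
orientation: [-2.123, -2.315, 0.0]
contact_force: [0.8, 4.5, -2.0]
grip_width: -0.0002
```

{"name": "send_rows", "arguments": {
  "moves": [-4,0,-1,0,-8,0,-2,0,-12,0,-2,0,-15,0,-2,0,-18,0,-2,0,-21,0,-2,0,-24,0,-2,0,-27,0,-2,0]
}}

```text
clock: 35.5
tcp_pos: [0.6152, 0.0726, 0.1388]
orientation: [-2.114, -2.316, -0.011]
contact_force: [-0.8, 21.8, -1.6]
grip_width: 0.0001
```

```bash
python3 cg.py
```

```text
cage x 55.7 y 55.9 z 138.8 yaw 95.23 F(cage) [ 1.1 21.8 -1.6] clock 35.5 grip 0.1
```

{"name": "send_rows", "arguments": {
  "moves": [10,0,0,0,20,0,-30,0,10,0,-70,0,-40,0,-80,0,-95,0,-80,0,-150,0,-80,0,-192,0,-80,0,-192,0,-80,0]
}}

```text
clock: 36.5
tcp_pos: [0.6317, -0.1338, 0.2176]
orientation: [2.133, 2.304, -0.007]
contact_force: [-0.5, -0.1, 0.1]
grip_width: -0.0002
```

{"name": "send_rows", "arguments": {
  "moves": [0,0,40,0,0,0,80,0,0,0,103,0,0,0,103,0]
}}

```text
clock: 37.0
tcp_pos: [0.6308, -0.1259, 0.1135]
orientation: [-2.121, -2.314, 0.005]
contact_force: [0.5, -0.2, 0.7]
grip_width: -0.0
```

```bash
python3 cg.py;python3 -c "
from h import *
f=grab('wrist','w25.png')"
```

```text
cage x 53.9 y -143.2 z 113.5 yaw 94.99 F(cage) [ 0.5 -0.3  0.7] clock 37.0 grip -0.0
```

View pics/w25.png

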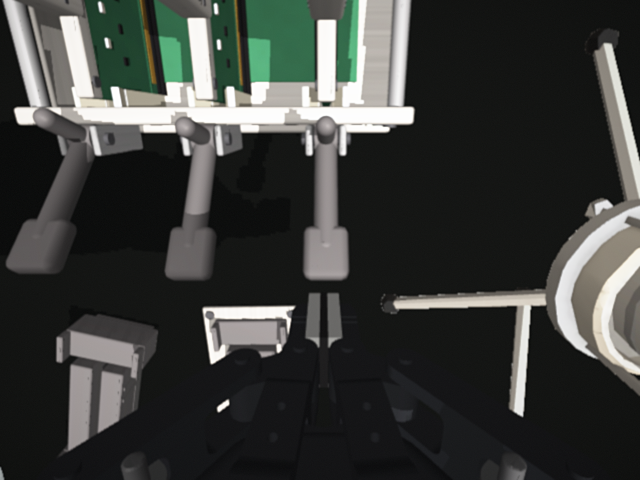

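{"name": "send_rows", "arguments": {
  "moves": [15,0.5,-2,0,24,0.5,-4,0,32,0.5,-7,0,40,0.5,-10,0,48,0.5,-13,0,55,0.5,-16,0,62,0.5,-19,0,68,0.5,-22,0]
}}

```text
clock: 38.05
tcp_pos: [0.6263, -0.0576, 0.1369]
orientation: [-2.122, -2.315, 0.002]
contact_force: [-0.1, -3.5, -1.3]
grip_width: -0.0002
```

{"name": "send_rows", "arguments": {
  "moves": [4,0,-1,0,8,0,-1,0,12,0,-1,0,15,0,-1,0,18,0,-1,0,21,0,-1,0,24,0,-1,0,26,0,-1,0]
}}

```text
clock: 39.05
tcp_pos: [0.6255, -0.041, 0.1382]
orientation: [2.125, 2.303, -0.012]
contact_force: [2.0, -22.8, 0.4]
grip_width: -0.0004
```

```bash
python3 cg.py;python3 -c "
from h import *
f=grab('wrist','w26.png')"
```

```text
cage x 56.1 y -58.1 z 138.2 yaw 94.61 F(cage) [ -0.  -22.9   0.4] clock 39.0 grip -0.4
```

View pics/w26.png

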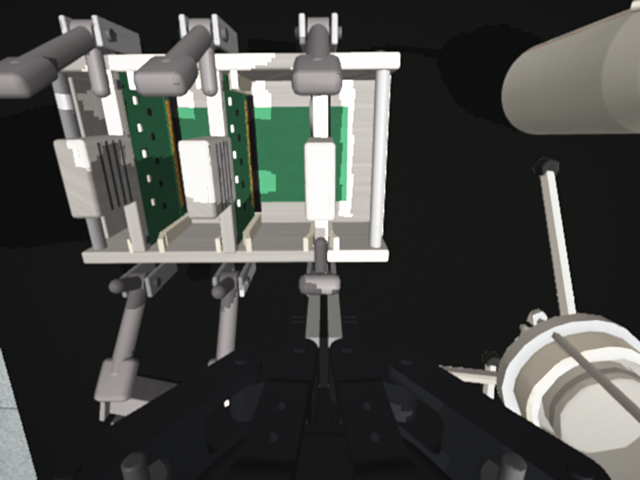

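{"name": "send_rows", "arguments": {
  "moves": [-10,0,0,0,-25,0,-15,0,-40,-10,-40,0,-70,-30,-40,0,-95,-56,-40,0,-95,-56,-10,0,-95,-56,22,0,-95,-56,22,0]
}}

```text
clock: 40.1
tcp_pos: [0.5761, -0.1307, 0.1153]
orientation: [-2.119, -2.314, 0.001]
contact_force: [1.1, -0.5, 0.2]
grip_width: -0.0004
```

```bash
python3 cg.py
```

```text
cage x -1.0 y -143.1 z 115.3 yaw 95.03 F(cage) [ 1.1 -0.6  0.2] clock 40.1 grip -0.4
```

{"name": "send_rows", "arguments": {
  "moves": [15,1,-2,0,24,1,-4,0,32,1,-7,0,40,1,-10,0,48,1,-13,0,55,1,-16,0,62,1,-19,0,68,1,-21,0]
}}

```text
clock: 41.1
tcp_pos: [0.5718, -0.0632, 0.137]
orientation: [-2.122, -2.316, 0.002]
contact_force: [0.6, -3.3, -1.3]
grip_width: 0.0002
```

{"name": "send_rows", "arguments": {
  "moves": [4,0,-1,0,8,0,-1,0,12,0,-1,0,15,0,-1,0,18,0,-1,0,21,0,-1,0,24,0,-1,0,26,0,-1,0]
}}

```text
clock: 42.1
tcp_pos: [0.5707, -0.0459, 0.1382]
orientation: [2.125, 2.305, -0.011]
contact_force: [2.5, -22.4, 0.2]
grip_width: 0.0
```

{"name": "send_rows", "arguments": {
  "moves": [-10,0,0,0,-25,0,-15,0,-40,-10,-40,0,-70,-30,-40,0,-95,-54,-40,0,-95,-54,-10,0,-95,-54,22,0,-95,-54,22,0]
}}

```text
clock: 43.1
tcp_pos: [0.5231, -0.1354, 0.1146]
orientation: [-2.118, -2.314, 0.001]
contact_force: [-0.5, 0.4, 0.8]
grip_width: 0.0
```

```bash
python3 cg.py
```

```text
cage x -54.2 y -143.2 z 114.6 yaw 95.05 F(cage) [-0.5  0.4  0.8] clock 43.1 grip 0.0
```

{"name": "send_rows", "arguments": {
  "moves": [15,0,-2,0,24,0,-4,0,32,0,-7,0,40,0,-10,0,48,0,-13,0,55,0,-16,0,62,0,-19,0,68,0,-21,0]
}}

```text
clock: 44.1
tcp_pos: [0.5181, -0.069, 0.1371]
orientation: [-2.122, -2.315, 0.001]
contact_force: [0.7, -2.9, -1.2]
grip_width: 0.0001
```

{"name": "send_rows", "arguments": {
  "moves": [4,0,-1,0,8,0,-1,0,12,0,-1,0,15,0,-1,0,18,0,-1,0,21,0,-1,0,24,0,-1,0,26,0,-1,0]
}}

```text
clock: 45.1
tcp_pos: [0.5169, -0.0506, 0.1382]
orientation: [2.125, 2.306, -0.01]
contact_force: [3.3, -22.1, -0.6]
grip_width: 0.0001
```

{"name": "send_rows", "arguments": {
  "moves": [-10,0,0,0,-25,0,-15,0,-30,10,-70,0,-10,40,-110,0,45,55,-120,0,95,55,-120,0,125,55,-120,0,125,55,-120,0]
}}

```text
clock: 46.1
tcp_pos: [0.5594, 0.0908, 0.2587]
orientation: [-2.114, -2.322, -0.004]
contact_force: [0.6, -0.2, -0.8]
grip_width: 0.0
```

```bash
python3 cg.py;python3 -c "
from h import *
f=grab('wrist','w27.png')
f=grab('scene')['img'][:,:,::-1];cv2.imwrite('pics/s27.png',cv2.resize(f[130:330,260:500],None,fx=3,fy=3))"
```

```text
cage x 1.7 y 79.0 z 258.7 yaw 95.37 F(cage) [ 0.6 -0.3 -0.8] clock 46.1 grip 0.0
```

View pics/w27.png

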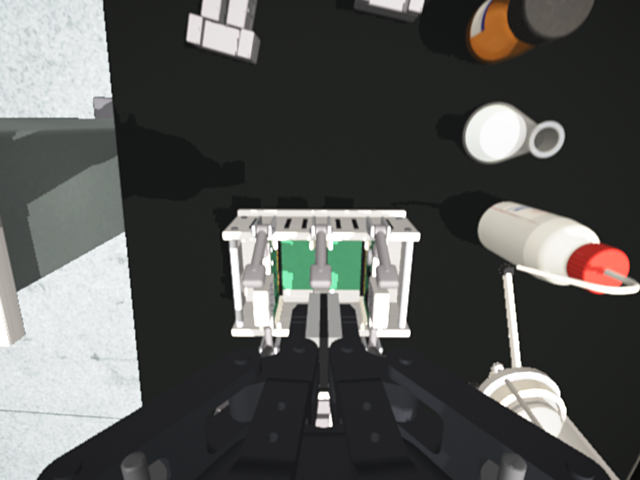

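View pics/s27.png

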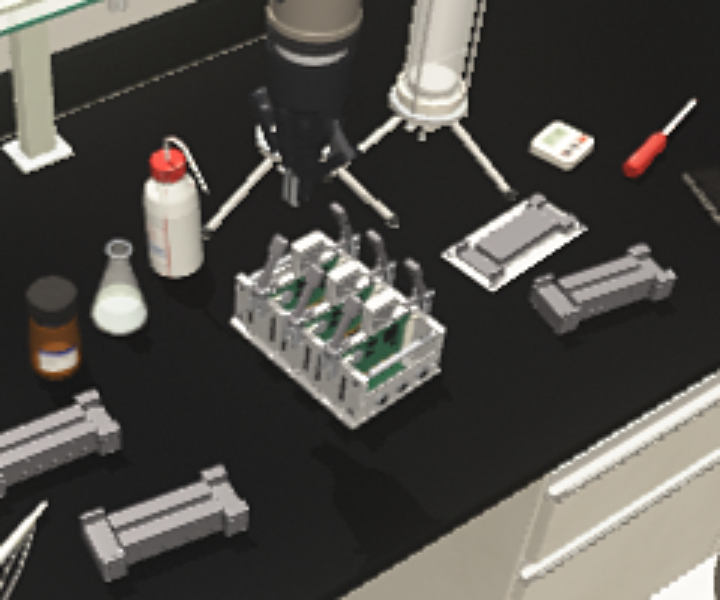

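```bash
python3 go.py 458 -288 200 80
```

```text
clock 46.20 tcp [560.2  86.3 258.2] yaw 95.03 grip 0.3 F [0.6 0.3 0.1] j [ 0.34  0.37 -0.76  1.75  0.28  1.13 -0.42]
row [-363.9, -134.7, 58.1] 15.03
```

{"name": "send_rows", "arguments": {
  "moves": [-50,-20,0,2,-105,-40,0,4,-160,-60,0,6,-215,-80,0,8,-270,-100,10,11,-325,-120,30,14,-364,-135,58,15,-364,-135,58,15],
  "hand": 0.15
}}

```text
clock: 47.2
tcp_pos: [0.4533, -0.2932, 0.1977]
orientation: [-2.414, -2.005, 0.004]
contact_force: [1.1, 0.4, 0.5]
grip_width: 0.0726
```

{"name": "send_rows", "arguments": {
  "moves": [0,0,0,0,0,0,0,0]
}}

```text
clock: 47.45
tcp_pos: [0.4583, -0.2876, 0.2011]
orientation: [2.405, 2.02, 0.001]
contact_force: [-0.7, 0.3, -0.1]
grip_width: 0.0726
```

```bash
python3 go.py 458 -288 200 80;python3 -c "
from h import *
f=grab('wrist','w28.png');np.savez('w28.npz',**f);grab('top','t28.png')"
```

```text
clock 47.45 tcp [ 458.3 -287.6  201.1] yaw 80.06 grip 72.6 F [-0.7  0.3 -0.1] j [ 0.9   0.34 -0.55  1.88  0.21  0.98  0.08]
row [-0.5, -0.2, 1.1] 0.06
```

View pics/w28.png

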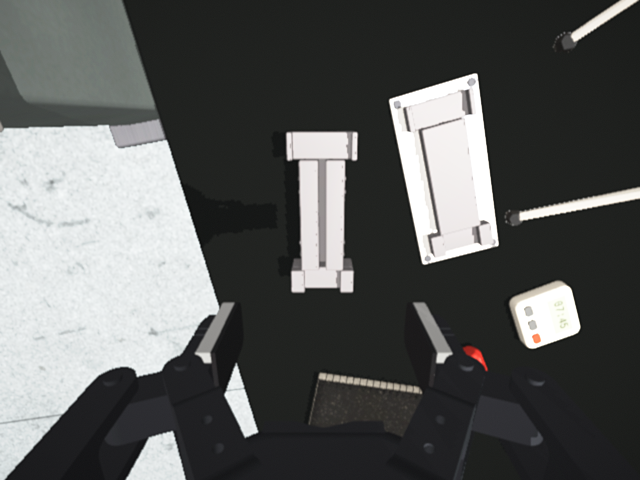

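```bash
cat > car.py <<'E'
import sys
from h import *
# car.py file z  [x0 y0 x1 y1 ROI]  : brightest blob quad in ROI at height z
def carrier(f,roi,z=.04,th=120):
    s=f['img'].astype(int);m=(s.min(2)>th)
    k=np.zeros_like(m);x0,y0,x1,y1=roi;k[y0:y1,x0:x1]=1;m=cv2.morphologyEx((m&k).astype(np.uint8),cv2.MORPH_CLOSE,np.ones((5,5)))
    c=max(cv2.findContours(m,cv2.RETR_EXTERNAL,cv2.CHAIN_APPROX_NONE)[0],key=cv2.contourArea)
    h=cv2.convexHull(c)
    q=cv2.approxPolyDP(h,6,True)[:,0]
    return q
f=dict(np.load(sys.argv[1]));z=float(sys.argv[2]);q=carrier(f,[int(v) for v in sys.argv[3:7]],z)
print(q.tolist())
if len(q)==4: print(*rect(onz(f,q,z)[:,:2]*1000))
E
python3 car.py w28.npz .04 270 110 375 305
```

```text
[[356, 132], [352, 291], [293, 292], [286, 133]]
[ 457.4 -287.8] 80.48 [149.   57.9 149.3  58.8]
```

{"name": "send_rows", "arguments": {
  "moves": [0,-0.9,50,-0.3,0,-0.9,100,-0.3,0,-0.9,150,-0.3,0,-0.9,180,-0.3,0,-0.9,191,-0.3,0,-0.9,191,-0.3]
}}

```text
clock: 48.3
tcp_pos: [0.457, -0.288, 0.0096]
orientation: [2.401, 2.026, 0.0]
contact_force: [0.3, 0.3, 0.9]
grip_width: 0.0725
```

{"name": "send_rows", "arguments": {
  "moves": [0,0,0,0,0,0,0,0,0,0,0,0,0,0,0,0],
  "hand": 1,
  "newtons": 50
}}

```text
clock: 48.8
tcp_pos: [0.4574, -0.2889, 0.0108]
orientation: [2.4, 2.023, 0.001]
contact_force: [-1.1, -0.3, 6.8]
grip_width: 0.0392
```

```bash
python3 go.py 458 -288 200 80;python3 -c "
from h import *
f=grab('wrist','w29.png');np.savez('w29.npz',**f)"
```

```text
clock 48.80 tcp [ 457.4 -288.9   10.8] yaw 80.25 grip 39.2 F [-1.1 -0.3  6.8] j [ 0.78  0.61 -0.43  2.    0.43  0.61 -0.1 ]
row [0.8, 0.8, -189.2] 0.25
```

View pics/w29.png

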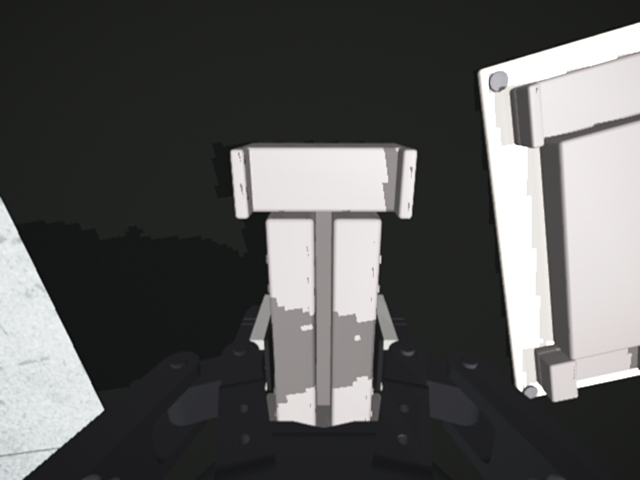

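```bash
python3 blk.py .04 236 149 411 149 ; python3 blk.py .04 241 218 405 218
```

```text
[[75.8, -27.6, -29.3], [75.8, 28.1, -29.2]] [ 470.5 -214.2   40. ]
[[53.0, -27.8, -29.3], [53.0, 28.0, -29.2]] [ 466.4 -236.6   40. ]
```

{"name": "send_rows", "arguments": {
  "moves": [0,0,-10,0,0,0,-30,0,0,0,-60,0,0,0,-80,0,0,0,-80,0]
}}

```text
clock: 49.58
tcp_pos: [0.4577, -0.289, 0.0916]
orientation: [2.399, 2.022, 0.002]
contact_force: [0.2, -0.3, -5.3]
grip_width: 0.039
```

```bash
python3 go.py 584 -278 95 95.9
```

```text
clock 49.58 tcp [ 457.7 -289.    91.6] yaw 80.25 grip 39.0 F [ 0.2 -0.3 -5.3] j [ 0.85  0.49 -0.5   1.97  0.33  0.76 -0.02]
row [32.2, 122.6, -3.0] -15.65
```

{"name": "send_rows", "arguments": {
  "moves": [10,35,0,-4,20,75,0,-10,31.5,122,0,-15.6,31.5,122,0,-15.6,31.5,122,0,-15.6,31.5,122,0,-15.6]
}}

```text
clock: 50.32
tcp_pos: [0.5804, -0.2784, 0.0887]
orientation: [-2.105, -2.33, 0.002]
contact_force: [-0.6, -0.8, -4.2]
grip_width: 0.0392
```

```bash
python3 go.py 584 -278.5 40 95.9;python3 -c "
from h import *
f=grab('wrist','w30.png');np.savez('w30.npz',**f)"
```

```text
clock 50.33 tcp [ 580.4 -278.4   88.7] yaw 95.80 grip 39.2 F [-0.6 -0.8 -4.2] j [ 0.73  0.64 -0.54  1.72  0.41  0.9   0.13]
row [-0.4, 3.7, 48.7] -0.1
```

View pics/w30.png

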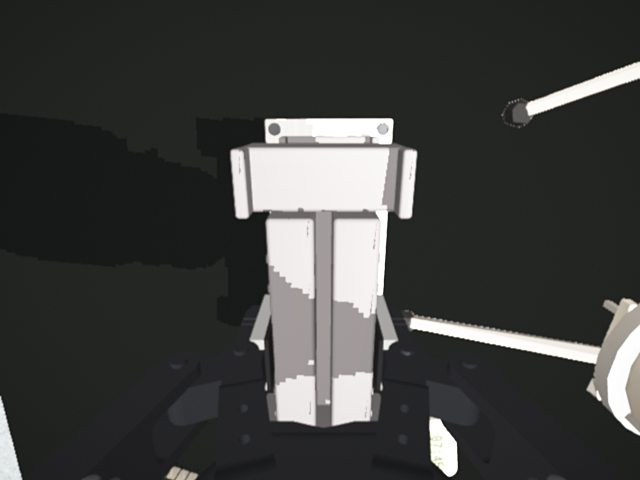

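{"name": "send_rows", "arguments": {
  "moves": [-0.4,3.5,10,0,-0.4,3.5,25,0,-0.4,3.5,40,0,-0.4,3.5,48,0,-0.4,3.5,48,0]
}}

```text
clock: 51.0
tcp_pos: [0.585, -0.2777, 0.0402]
orientation: [-2.104, -2.331, 0.001]
contact_force: [0.4, -0.3, -3.2]
grip_width: 0.0394
```

```bash
python3 go.py 584 -278.5 21.8 95.9;python3 -c "
from h import *
f=grab('wrist','w31.png');np.savez('w31.npz',**f)"
```

```text
clock 51.00 tcp [ 585.  -277.7   40.2] yaw 95.87 grip 39.4 F [ 0.4 -0.3 -3.2] j [ 0.71  0.71 -0.51  1.73  0.45  0.83  0.09]
row [-0.7, -1.0, 18.4] -0.03
```

View pics/w31.png

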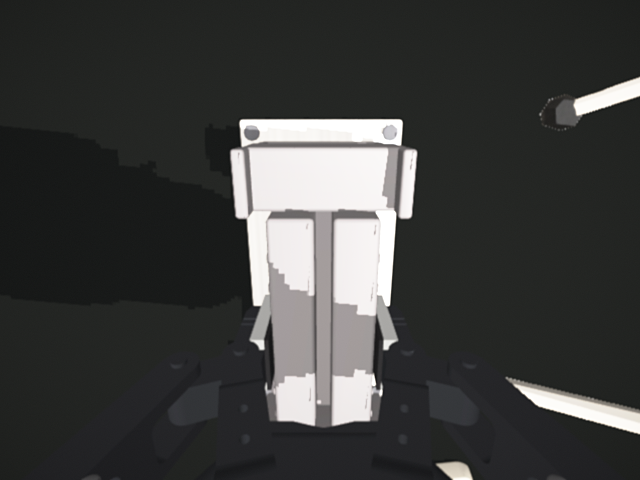

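{"name": "send_rows", "arguments": {
  "moves": [-0.7,-1.2,3,0,-0.7,-1.2,6,0,-0.7,-1.2,10,0,-0.7,-1.2,14,0,-0.7,-1.2,17,0,-0.7,-1.2,19,0,-0.7,-1.2,19,0]
}}

```text
clock: 51.92
tcp_pos: [0.5845, -0.2788, 0.0222]
orientation: [2.105, 2.332, -0.0]
contact_force: [0.1, -0.8, -4.3]
grip_width: 0.0393
```

```bash
python3 go.py 584 -278.5 21.8 95.9;python3 -c "
from h import *
f=grab('wrist','w32.png');np.savez('w32.npz',**f)"
```

```text
clock 51.92 tcp [ 584.5 -278.8   22.2] yaw 95.87 grip 39.3 F [ 0.1 -0.8 -4.3] j [ 0.7   0.73 -0.5   1.74  0.46  0.79  0.08]
row [0.3, -0.5, 0.4] -0.03
```

View pics/w32.png

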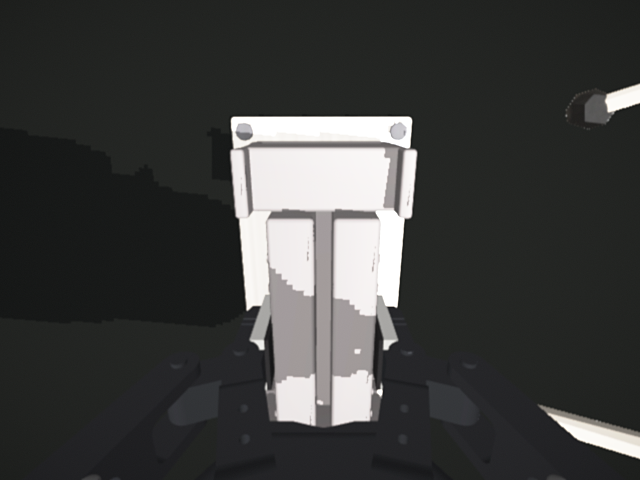

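{"name": "send_rows", "arguments": {
  "moves": [0,0,1,0,0,0,2,0,0,0,3,0,0,0,3,0]
}}

```text
clock: 52.48
tcp_pos: [0.5847, -0.2788, 0.0218]
orientation: [2.104, 2.331, -0.001]
contact_force: [-8.6, 2.5, 16.8]
grip_width: 0.0393
```

{"name": "send_rows", "arguments": {
  "moves": [0,0,0,0,0,0,0,0,0,0,0,0,0,0,0,0],
  "hand": 0.15
}}

```text
clock: 52.98
tcp_pos: [0.5845, -0.2787, 0.0191]
orientation: [-2.105, -2.332, -0.0]
contact_force: [-0.2, 0.2, -0.4]
grip_width: 0.0727
```

```bash
python3 go.py 540 330 260 85
```

```text
clock 52.98 tcp [ 584.5 -278.7   19.1] yaw 95.87 grip 72.7 F [-0.2  0.2 -0.4] j [ 0.7   0.74 -0.5   1.74  0.47  0.79  0.08]
row [610.1, 17.9, -240.8] 10.87
```

{"name": "send_rows", "arguments": {
  "moves": [0,0,-40,0,0,0,-90,0,0,0,-140,0,0,0,-178,0,0,0,-178,0]
}}

```text
clock: 53.6
tcp_pos: [0.5866, -0.2792, 0.2011]
orientation: [2.101, 2.328, 0.003]
contact_force: [0.2, -0.4, -0.6]
grip_width: 0.072
```

```bash
python3 go.py 540 360 260 85; python3 -c "
from h import *
f=grab('wrist','w33.png');np.savez('w33.npz',**f)"; python3 car.py w33.npz .051 250 60 400 330
```

```text
clock 53.60 tcp [ 586.6 -279.2  201.1] yaw 95.86 grip 72.0 F [ 0.2 -0.4 -0.6] j [ 0.77  0.53 -0.59  1.62  0.33  1.08  0.19]
row [640.4, 19.3, -60.9] 10.86
[[360, 116], [351, 294], [289, 294], [275, 117]]
[ 583.3 -272.6] 96.38 [159.2  58.8 158.4  67.8]
```

View pics/w33.png

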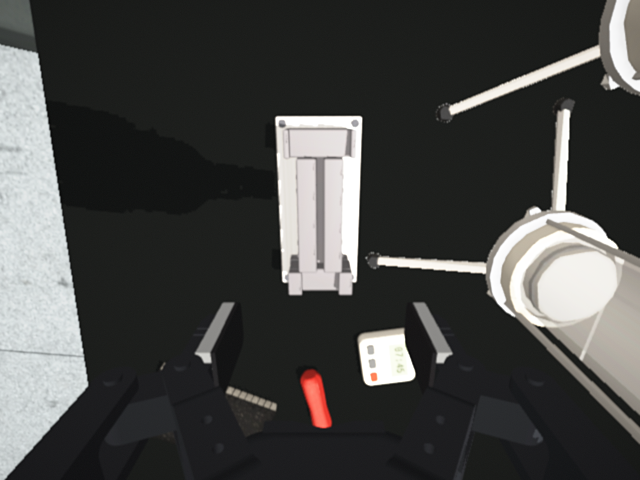

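```bash
python3 - <<'E'
import cv2
i=cv2.imread('pics/w33.png');cv2.imwrite('pics/w33z.png',cv2.resize(i[105:305,260:380],None,fx=3.5,fy=3,interpolation=cv2.INTER_CUBIC))
E
```

```text
(no output)
```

View pics/w33z.png

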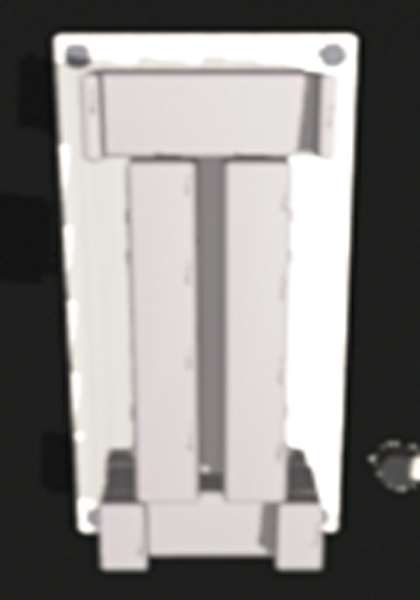

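```bash
python3 - <<'E'
from h import *
f=dict(np.load('w33.npz'))
q=np.array([(84,70),(335,72),(324,570),(101,570)],float);q=np.c_[(q[:,0]+.5)/3.5+259.5,(q[:,1]+.5)/3+104.5]
for z in (.051,.058): print(z,*rect(onz(f,q,z)[:,:2]*1000))
q=np.array([(52,33),(358,33)],float);q=np.c_[(q[:,0]+.5)/3.5+259.5,(q[:,1]+.5)/3+104.5];print(onz(f,q,.004)*1000)
E
```

```text
0.051 [ 584.8 -277.3] 95.94 [ 57.8 150.3  60.5 150.6]
0.058 [ 584.6 -275.3] 95.94 [ 56.4 146.7  59.  147. ]
[[ 534.47363139 -196.91273538    4.        ]
 [ 614.8786237  -188.68983733    4.        ]]
```

{"name": "send_rows", "arguments": {
  "moves": [50,0,-30,1,110,2,-70,2,170,4,-80,4,230,6,-80,6,290,8,-80,7,350,10,-80,8,410,12,-80,9,470,15,-80,10]
}}

```text
clock: 54.65
tcp_pos: [0.5505, 0.1915, 0.2756]
orientation: [-2.301, -2.138, 0.004]
contact_force: [0.9, 0.1, 0.2]
grip_width: 0.0729
```

{"name": "send_rows", "arguments": {
  "moves": [60,2,0,1,120,3,0,1,170,5,0,1,170,5,0,1,170,5,0,1]
}}

```text
clock: 55.28
tcp_pos: [0.5684, 0.3587, 0.2755]
orientation: [2.318, 2.12, -0.005]
contact_force: [-0.0, 0.2, -0.5]
grip_width: 0.0723
```

```bash
python3 go.py; python3 -c "
from h import *
f=grab('wrist','w34.png');np.savez('w34.npz',**f)"
```

```text
clock 55.27 tcp [568.4 358.7 275.5] yaw 84.88 grip 72.3 F [-0.   0.2 -0.5] j [-0.17  0.54 -0.73  1.47  0.37  1.28 -1.03]
```

View pics/w34.png

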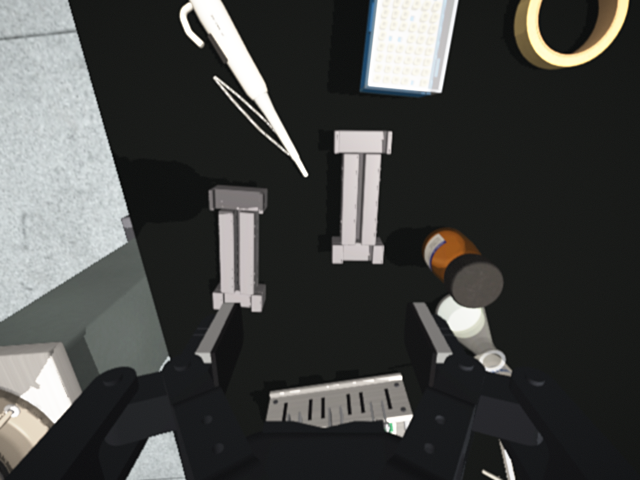

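```bash
python3 car.py w34.npz .04 325 115 398 272;python3 car.py w34.npz .04 200 175 275 318
```

```text
[[390, 131], [382, 262], [334, 263], [335, 131]]
[608.9 353.3] 84.93 [148.2  56.8 149.5  57.4]
[[257, 206], [261, 310], [217, 317], [219, 213]]
[460.8 289.5] 80.73 [132.9  56.8 135.8  44.1]
```

```bash
python3 go.py 608.9 353.3 10 84.95
```

```text
clock 55.33 tcp [568.8 357.9 275.9] yaw 84.79 grip 72.4 F [-0.   0.6  0.1] j [-0.17  0.54 -0.73  1.47  0.37  1.28 -1.03]
row [-0.3, 40.6, 265.9] -0.16
```

{"name": "send_rows", "arguments": {
  "moves": [-0.5,20,0,0,-0.5,40,20,0,-0.5,40,70,0,-0.5,40,120,0,-0.5,40,165,0,-0.5,40,165,0]
}}

```text
clock: 56.08
tcp_pos: [0.607, 0.3512, 0.1082]
orientation: [2.321, 2.117, -0.013]
contact_force: [-0.1, -0.3, 0.4]
grip_width: 0.0724
```

```bash
python3 go.py 608.9 353.3 10 84.95; python3 -c "
from h import *
f=grab('wrist','w35.png');np.savez('w35.npz',**f)"; python3 car.py w35.npz .04 230 80 420 330
```

```text
clock 56.08 tcp [607.  351.2 108.2] yaw 84.75 grip 72.4 F [-0.1 -0.3  0.4] j [-0.19  0.73 -0.65  1.54  0.49  1.04 -1.07]
row [2.8, 2.2, 98.2] -0.2
[[377, 132], [367, 329], [283, 329], [276, 133]]
[609.3 361.4] 84.45 [133.7  59.7 133.4  58.8]
```

View pics/w35.png

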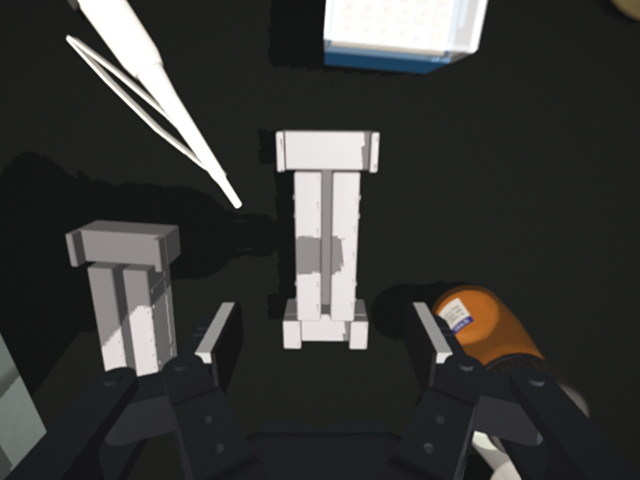

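```bash
python3 car.py w35.npz .04 250 80 400 355
```

```text
[[377, 132], [366, 347], [286, 348], [276, 133]]
[609.  353.5] 84.76 [148.9  58.  149.5  58.8]
```

{"name": "send_rows", "arguments": {
  "moves": [2.5,2,30,0,2.5,2,70,0,2.5,2,90,0,2.5,2,98,0,2.5,2,98,0]
}}

```text
clock: 56.75
tcp_pos: [0.6113, 0.3581, 0.0154]
orientation: [2.319, 2.119, 0.002]
contact_force: [-0.5, -0.7, 0.3]
grip_width: 0.0724
```

{"name": "send_rows", "arguments": {
  "moves": [0,0,0,0,0,0,0,0,0,0,0,0,0,0,0,0],
  "hand": 1
}}

```text
clock: 57.25
tcp_pos: [0.6111, 0.3585, 0.0158]
orientation: [2.319, 2.12, 0.003]
contact_force: [-1.9, -1.1, 5.2]
grip_width: 0.0392
```

```bash
python3 go.py; python3 -c "
from h import *
f=grab('wrist','w36.png');np.savez('w36.npz',**f)"
```

```text
clock 57.25 tcp [611.1 358.5  15.8] yaw 84.87 grip 39.2 F [-1.9 -1.1  5.2] j [-0.23  0.84 -0.6   1.57  0.57  0.9  -1.12]
```

View pics/w36.png

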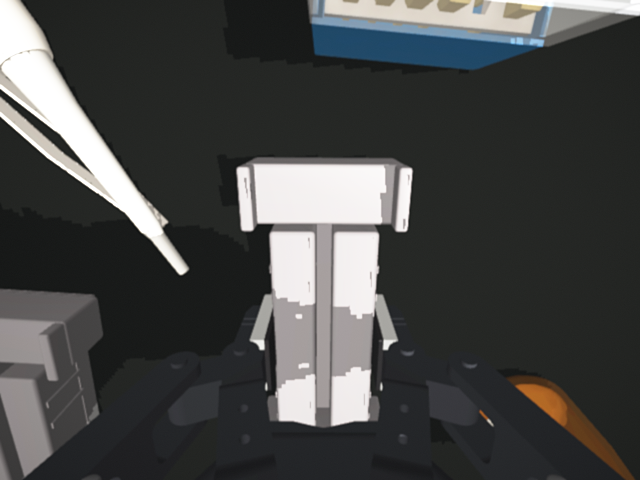

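```bash
python3 blk.py .04 243 164 406 164 ; python3 blk.py .04 247 231 401 231
```

```text
[[70.4, -26.9, -24.2], [70.4, 28.2, -24.1]] [618.  428.6  40. ]
[[46.7, -27.2, -24.2], [46.7, 28.3, -24.1]] [615.8 404.9  40. ]
```

{"name": "send_rows", "arguments": {
  "moves": [0,0,-10,0,0,0,-30,0,0,0,-80,0,0,0,-140,0,0,0,-200,0,0,0,-240,0,0,0,-240,0]
}}

```text
clock: 58.28
tcp_pos: [0.6117, 0.3594, 0.2599]
orientation: [2.318, 2.119, 0.013]
contact_force: [-0.1, -0.1, -4.2]
grip_width: 0.0389
```

```bash
python3 go.py 584 -277 255 95.9
```

```text
clock 58.27 tcp [611.7 359.4 259.9] yaw 84.88 grip 38.9 F [-0.1 -0.1 -4.2] j [-0.17  0.6  -0.71  1.4   0.4   1.27 -1.  ]
row [-636.4, 29.2, 1.7] -11.02
```

{"name": "send_rows", "arguments": {
  "moves": [-50,2,0,-1,-110,5,0,-2,-170,8,0,-3,-230,11,0,-4,-290,14,0,-5,-350,17,0,-6,-410,20,0,-7,-470,23,0,-8]
}}

```text
clock: 59.28
tcp_pos: [0.59, -0.1144, 0.253]
orientation: [-2.163, -2.276, 0.002]
contact_force: [1.0, 0.2, -2.9]
grip_width: 0.0388
```

{"name": "send_rows", "arguments": {
  "moves": [-60,0,0,-1,-120,0,20,-2,-162,-2,60,-3,-162,-2,110,-3,-162,-2,135,-3,-162,-2,135,-3,-162,-2,135,-3]
}}

```text
clock: 60.15
tcp_pos: [0.5981, -0.2741, 0.1201]
orientation: [2.104, 2.332, 0.001]
contact_force: [1.1, 0.0, -3.3]
grip_width: 0.0391
```

```bash
python3 go.py 584.3 -272.5 78 95.9
```

```text
clock 60.15 tcp [ 598.1 -274.1  120.1] yaw 95.89 grip 39.1 F [ 1.1  0.  -3.3] j [ 0.76  0.64 -0.61  1.66  0.43  0.98  0.1 ]
row [3.1, -13.6, 42.1] -0.01
```

{"name": "send_rows", "arguments": {
  "moves": [1,-5,0,0,3,-13.5,10,0,3,-13.5,25,0,3,-13.5,38,0,3,-13.5,38,0,3,-13.5,38,0]
}}

```text
clock: 60.9
tcp_pos: [0.5842, -0.2726, 0.0813]
orientation: [2.105, 2.332, 0.001]
contact_force: [-0.5, -0.1, -2.9]
grip_width: 0.0391
```

```bash
python3 go.py 584.3 -272.5 60 95.9; python3 -c "
from h import *
f=grab('wrist','w37.png');np.savez('w37.npz',**f)"
```

```text
clock 60.90 tcp [ 584.2 -272.6   81.3] yaw 95.88 grip 39.1 F [-0.5 -0.1 -2.9] j [ 0.76  0.67 -0.59  1.72  0.46  0.9   0.08]
row [0.1, 0.1, 21.3] -0.02
```

View pics/w37.png

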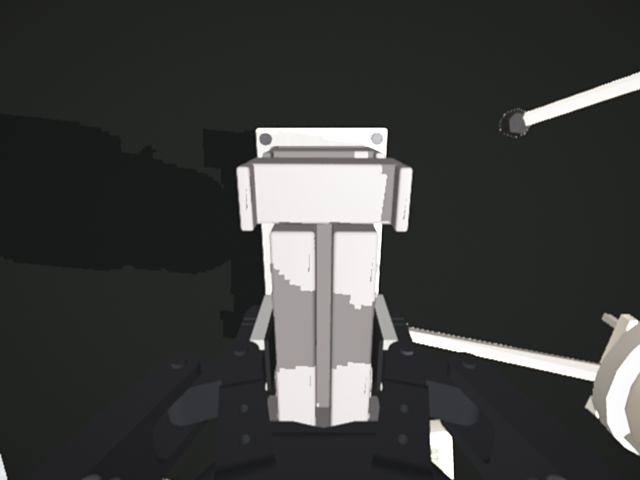

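{"name": "send_rows", "arguments": {
  "moves": [0.1,-0.3,5,0,0.1,-0.3,9,0,0.1,-0.3,12,0,0.1,-0.3,15,0,0.1,-0.3,18,0,0.1,-0.3,20,0,0.1,-0.3,20,0]
}}

```text
clock: 61.82
tcp_pos: [0.5835, -0.2726, 0.0611]
orientation: [-2.105, -2.332, 0.0]
contact_force: [-0.4, 0.1, -3.7]
grip_width: 0.039
```

{"name": "send_rows", "arguments": {
  "moves": [0,0,1,0,0,0,2,0,0,0,3,0,0,0,3,0]
}}

```text
clock: 62.32
tcp_pos: [0.5837, -0.2727, 0.0597]
orientation: [2.104, 2.332, -0.001]
contact_force: [-2.9, 1.4, 7.7]
grip_width: 0.0392
```

```bash
python3 go.py 584.3 -272.5 60 95.9
```

```text
clock 62.33 tcp [ 583.7 -272.7   59.7] yaw 95.86 grip 39.2 F [-2.9  1.4  7.7] j [ 0.75  0.69 -0.58  1.73  0.48  0.87  0.06]
row [0.1, 0.6, -0.3] -0.04
```

{"name": "send_rows", "arguments": {
  "moves": [0,0,0,0,0,0,0,0,0,0,0,0,0,0,0,0],
  "hand": 0.15
}}

```text
clock: 62.82
tcp_pos: [0.5836, -0.2726, 0.0582]
orientation: [-2.105, -2.332, -0.0]
contact_force: [-0.4, -0.4, 0.4]
grip_width: 0.0724
```

{"name": "send_rows", "arguments": {
  "moves": [0,0,-40,0,0,0,-90,0,0,0,-140,0,0,0,-200,0,0,0,-200,0,0,0,-200,0]
}}

```text
clock: 63.58
tcp_pos: [0.5832, -0.2727, 0.2579]
orientation: [-2.105, -2.332, 0.001]
contact_force: [0.1, 0.2, -1.6]
grip_width: 0.0724
```

```bash
python3 go.py 461 302 255 80.7; python3 -c "
from h import *
f=grab('wrist','w38.png');np.savez('w38.npz',**f)
i=f['img'][:,:,::-1];cv2.imwrite('pics/w38z.png',cv2.resize(i[105:305,260:400],None,fx=3.5,fy=3,interpolation=cv2.INTER_CUBIC))"
```

```text
clock 63.58 tcp [ 583.2 -272.7  257.9] yaw 95.86 grip 72.4 F [ 0.1  0.2 -1.6] j [ 0.82  0.49 -0.68  1.57  0.32  1.2   0.19]
row [584.2, -62.8, 2.8] 15.16
```

View pics/w38z.png

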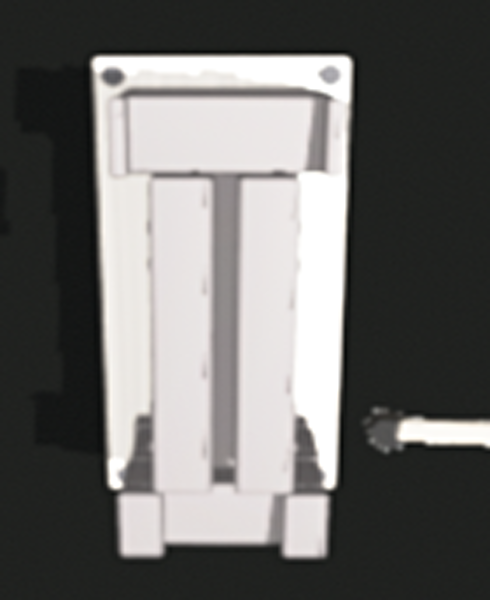

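```bash
python3 - <<'E'
from h import *
f=dict(np.load('w38.npz'))
q=np.array([(109,94),(341,95),(328,556),(118,556)],float);q=np.c_[(q[:,0]+.5)/3.5+259.5,(q[:,1]+.5)/3+104.5]
for z in (.084,): print(z,*rect(onz(f,q,z)[:,:2]*1000))
E
```

```text
0.084 [ 584.2 -277.3] 95.65 [ 58.2 150.5  61.2 150.8]
```

{"name": "send_rows", "arguments": {
  "moves": [50,-5,0,1,110,-10,0,2,170,-15,0,4,230,-22,0,6,290,-30,0,8,350,-37,0,10,410,-44,0,12,470,-50,0,13]
}}

```text
clock: 64.62
tcp_pos: [0.4844, 0.1908, 0.2567]
orientation: [-2.356, -2.077, 0.004]
contact_force: [0.4, -0.7, -0.3]
grip_width: 0.0723
```

{"name": "send_rows", "arguments": {
  "moves": [60,0,10,1,110,0,40,2,115,0,80,2,115,0,80,2,115,0,80,2,115,0,80,2]
}}

```text
clock: 65.38
tcp_pos: [0.501, 0.3035, 0.1798]
orientation: [2.392, 2.035, 0.003]
contact_force: [-0.3, 0.6, 0.7]
grip_width: 0.0727
```

```bash
python3 go.py 461 302 10 80.7; python3 -c "
from h import *
f=grab('wrist','w39.png');np.savez('w39.npz',**f)"
```

```text
clock 65.38 tcp [501.  303.5 179.8] yaw 80.78 grip 72.7 F [-0.3  0.6  0.7] j [-0.05  0.5  -0.79  1.79  0.41  1.03 -1.16]
row [-8.0, -39.6, 169.7] 0.08
```

View pics/w39.png

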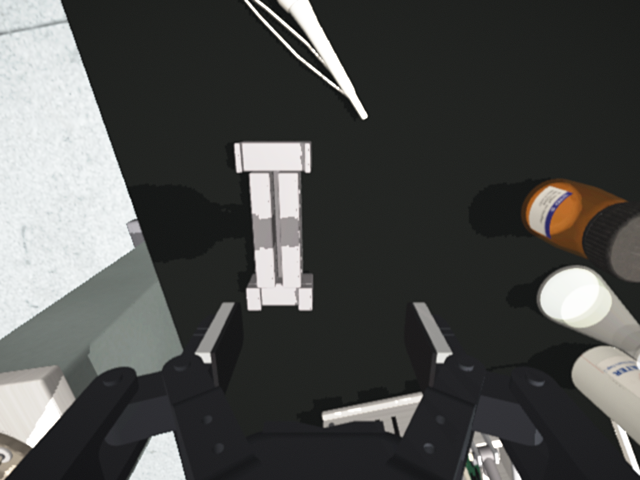

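Carrier B stands where expected. The sideways component was rotated with the frame, so I measure it and line up first.

```bash
python3 car.py w39.npz .04 225 125 325 320
```

```text
[[309, 143], [311, 309], [249, 310], [234, 144]]
[460.3 302.3] 81.0 [148.9  57.6 149.1  59.2]
```

{"name": "send_rows", "arguments": {
  "moves": [-8,-20,10,0,-8,-40,40,0,-8,-40,60,0,-8,-40,60,0,-8,-40,60,0,-8,-40,60,0]
}}

```text
clock: 66.18
tcp_pos: [0.4604, 0.3027, 0.1192]
orientation: [2.392, 2.036, 0.003]
contact_force: [0.6, -0.3, 0.3]
grip_width: 0.0729
```

```bash
python3 go.py; python3 -c "
from h import *
f=grab('wrist','w40.png');np.savez('w40.npz',**f)"; python3 car.py w40.npz .04 250 80 400 355
```

```text
clock 66.17 tcp [460.4 302.7 119.2] yaw 80.82 grip 72.9 F [ 0.6 -0.3  0.3] j [-0.1   0.53 -0.77  1.92  0.47  0.89 -1.26]
[[369, 137], [362, 342], [284, 343], [274, 139]]
[459.9 302.3] 81.14 [149.   59.  148.6  58.6]
```

{"name": "send_rows", "arguments": {
  "moves": [-0.5,-0.3,40,0,-0.5,-0.3,80,0,-0.5,-0.3,100,0,-0.5,-0.3,109,0,-0.5,-0.3,109,0]
}}

```text
clock: 66.85
tcp_pos: [0.4592, 0.3023, 0.0097]
orientation: [-2.391, -2.038, -0.001]
contact_force: [-0.2, -0.3, -0.0]
grip_width: 0.0726
```

{"name": "send_rows", "arguments": {
  "moves": [0,0,0,0,0,0,0,0,0,0,0,0,0,0,0,0],
  "hand": 1
}}

```text
clock: 67.35
tcp_pos: [0.4597, 0.3024, 0.0105]
orientation: [2.391, 2.037, 0.003]
contact_force: [0.8, -1.3, 6.7]
grip_width: 0.0393
```

```bash
python3 go.py; python3 -c "
from h import *
f=grab('wrist','w41.png');np.savez('w41.npz',**f)"
```

```text
clock 67.35 tcp [459.7 302.4  10.5] yaw 80.85 grip 39.3 F [ 0.8 -1.3  6.7] j [-0.19  0.68 -0.65  1.97  0.63  0.7  -1.4 ]
```

View pics/w41.png

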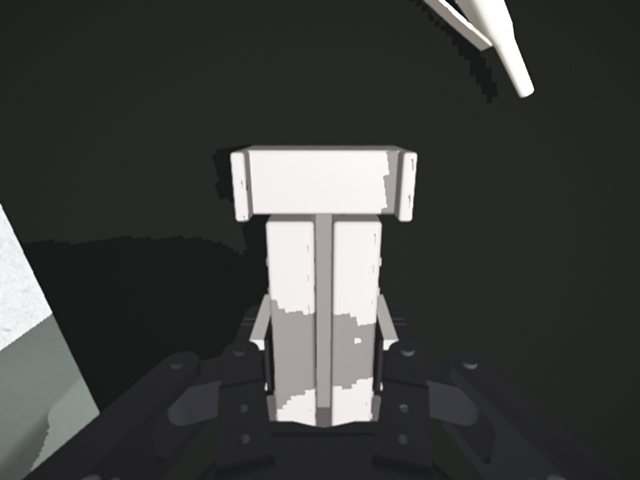

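```bash
python3 blk.py .04 236 152 411 152; python3 blk.py .04 241 220 405 220
```

```text
[[74.9, -27.6, -29.5], [74.9, 28.2, -29.4]] [471.9 376.3  40. ]
[[52.4, -27.8, -29.5], [52.4, 28.0, -29.4]] [468.1 354.   40. ]
```

{"name": "send_rows", "arguments": {
  "moves": [0,0,-10,0,0,0,-30,0,0,0,-80,0,0,0,-140,0,0,0,-200,0,0,0,-245,0,0,0,-245,0]
}}

```text
clock: 68.38
tcp_pos: [0.4599, 0.3036, 0.259]
orientation: [2.39, 2.037, 0.012]
contact_force: [-0.2, 0.1, -5.7]
grip_width: 0.0392
```

```bash
python3 go.py 584.4 -277.5 255 95.8
```

```text
clock 68.38 tcp [459.9 303.6 259. ] yaw 80.89 grip 39.2 F [-0.2  0.1 -5.7] j [-0.    0.36 -0.87  1.78  0.31  1.13 -1.13]
row [-554.1, 215.0, 2.6] -14.91
```

{"name": "send_rows", "arguments": {
  "moves": [-50,20,0,-1,-105,42,0,-3,-160,64,0,-5,-215,85,0,-7,-270,106,0,-9,-325,127,0,-11,-380,149,0,-13,-435,170,0,-15]
}}

```text
clock: 69.38
tcp_pos: [0.5566, -0.1562, 0.253]
orientation: [-2.101, -2.332, 0.002]
contact_force: [1.5, 0.7, -3.9]
grip_width: 0.0393
```

```bash
python3 go.py 584.4 -277.5 145 95.8
```

```text
clock 69.38 tcp [ 556.6 -156.2  253. ] yaw 95.96 grip 39.3 F [ 1.5  0.7 -3.9] j [ 0.75  0.39 -0.75  1.73  0.29  1.14  0.01]
row [-123.6, 15.3, 107.9] 0.16
```

{"name": "send_rows", "arguments": {
  "moves": [-55,7,0,0,-110,14,20,0,-121,15,60,0,-121,15,100,0,-121,15,112,0,-121,15,112,0,-121,15,112,0]
}}

```text
clock: 70.25
tcp_pos: [0.5862, -0.2732, 0.1441]
orientation: [2.102, 2.331, 0.002]
contact_force: [0.7, -0.7, -4.0]
grip_width: 0.0394
```

```bash
python3 go.py 584.4 -277.5 108 95.8; python3 -c "
from h import *
f=grab('wrist','w42.png');np.savez('w42.npz',**f)"
```

```text
clock 70.25 tcp [ 586.2 -273.2  144.1] yaw 95.90 grip 39.4 F [ 0.7 -0.7 -4. ] j [ 0.8   0.6  -0.65  1.67  0.42  1.01  0.11]
row [-4.0, -2.3, 36.1] 0.1
```

View pics/w42.png

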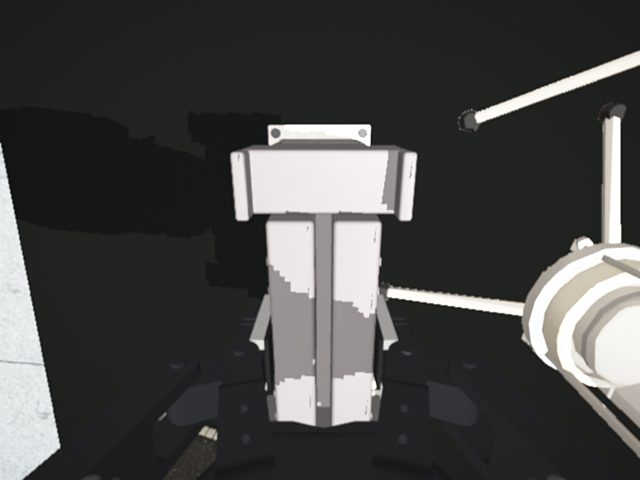

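{"name": "send_rows", "arguments": {
  "moves": [-2,-1,10,0,-4,-2,20,0,-4,-2,32,0,-4,-2,36,0,-4,-2,36,0,-4,-2,36,0]
}}

```text
clock: 71.05
tcp_pos: [0.5838, -0.2775, 0.1066]
orientation: [2.104, 2.332, 0.001]
contact_force: [-0.7, 0.3, -4.7]
grip_width: 0.0393
```

```bash
python3 go.py 584.4 -277.5 87.5 95.8
```

```text
clock 71.05 tcp [ 583.8 -277.5  106.6] yaw 95.88 grip 39.3 F [-0.7  0.3 -4.7] j [ 0.79  0.65 -0.63  1.7   0.45  0.95  0.09]
row [-0.0, 0.6, 19.1] 0.08
```

{"name": "send_rows", "arguments": {
  "moves": [0,0.2,5,0,0,0.2,9,0,0,0.2,12,0,0,0.2,15,0,0,0.2,17,0,0,0.2,18,0,0,0.2,18,0]
}}

```text
clock: 71.92
tcp_pos: [0.5836, -0.2776, 0.0883]
orientation: [2.105, 2.332, -0.0]
contact_force: [0.5, -0.5, -4.3]
grip_width: 0.0391
```

{"name": "send_rows", "arguments": {
  "moves": [0,0,1,0,0,0,2,0,0,0,3,0,0,0,3,0]
}}

```text
clock: 72.42
tcp_pos: [0.5839, -0.2777, 0.0875]
orientation: [2.104, 2.331, -0.001]
contact_force: [-6.3, 0.7, 12.5]
grip_width: 0.0397
```

```bash
python3 go.py 584.4 -277.5 87.5 95.8
```

```text
clock 72.42 tcp [ 583.9 -277.7   87.5] yaw 95.85 grip 39.7 F [-6.3  0.7 12.5] j [ 0.78  0.67 -0.62  1.71  0.47  0.92  0.08]
row [0.1, 0.5, 0.0] 0.05
```

Carrier B seated at the expected height (87.5). I release it, rise, and check the stack and the cage.

{"name": "send_rows", "arguments": {
  "moves": [0,0,-1,0,0,0,-1,0,0,0,-1,0,0,0,-1,0],
  "hand": 0.15
}}

```text
clock: 72.92
tcp_pos: [0.5836, -0.2776, 0.0861]
orientation: [-2.105, -2.332, -0.0]
contact_force: [-0.1, 0.4, -1.0]
grip_width: 0.0726
```

{"name": "send_rows", "arguments": {
  "moves": [0,0,-40,0,0,0,-90,0,0,0,-140,0,0,0,-190,0,0,0,-200,0,0,0,-200,0]
}}

```text
clock: 73.68
tcp_pos: [0.5837, -0.2776, 0.2864]
orientation: [2.104, 2.332, -0.0]
contact_force: [-0.1, -0.5, -0.5]
grip_width: 0.0724
```

```bash
python3 go.py 565 80 330 95; python3 -c "
from h import *
f=grab('wrist','w43.png');np.savez('w43.npz',**f)
i=f['img'][:,:,::-1];cv2.imwrite('pics/w43z.png',cv2.resize(i[105:305,260:400],None,fx=3.5,fy=3,interpolation=cv2.INTER_CUBIC))"
```

```text
clock 73.67 tcp [ 583.7 -277.6  286.4] yaw 95.87 grip 72.4 F [-0.1 -0.5 -0.5] j [ 0.84  0.48 -0.71  1.53  0.32  1.26  0.2 ]
row [357.6, 18.0, -43.8] 0.87
```

View pics/w43z.png

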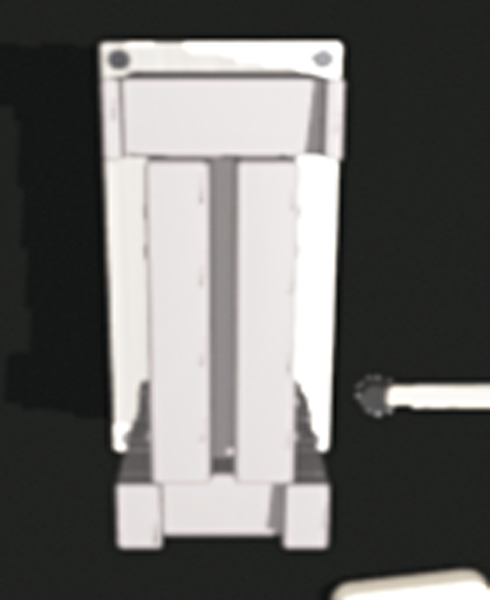

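```bash
python3 - <<'E'
from h import *
f=dict(np.load('w43.npz'))
q=np.array([(103,77),(346,78),(330,549),(115,549)],float);q=np.c_[(q[:,0]+.5)/3.5+259.5,(q[:,1]+.5)/3+104.5]
for z in (.117,): print(z,*rect(onz(f,q,z)[:,:2]*1000))
E
```

```text
0.117 [ 584.3 -277.5] 95.65 [ 59.8 150.5  61.7 150.7]
```

{"name": "send_rows", "arguments": {
  "moves": [50,3,-20,0,110,6,-43,0,170,9,-43,0,230,12,-43,0,290,15,-43,0,350,18,-43,1,357,18,-43,1,357,18,-43,1],
  "hand": 0
}}

```text
clock: 74.72
tcp_pos: [0.5644, 0.0792, 0.3277]
orientation: [-2.123, -2.314, 0.004]
contact_force: [-0.1, -0.0, -0.2]
grip_width: 0.0854
```

```bash
python3 cg.py; python3 -c "
from h import *
f=grab('wrist','w44.png');np.savez('w44.npz',**f)
i=f['img'][:,:,::-1];cv2.imwrite('pics/w44z.png',cv2.resize(i[140:340,200:460],None,fx=3,fy=3,interpolation=cv2.INTER_CUBIC))
f=grab('scene')['img'][:,:,::-1];cv2.imwrite('pics/s44.png',cv2.resize(f[150:310,270:510],None,fx=3.2,fy=3.2,interpolation=cv2.INTER_CUBIC))"
```

```text
cage x 5.7 y 67.0 z 327.7 yaw 94.94 F(cage) [-0.1 -0.  -0.2] clock 74.7 grip 85.4
```

View pics/w44z.png

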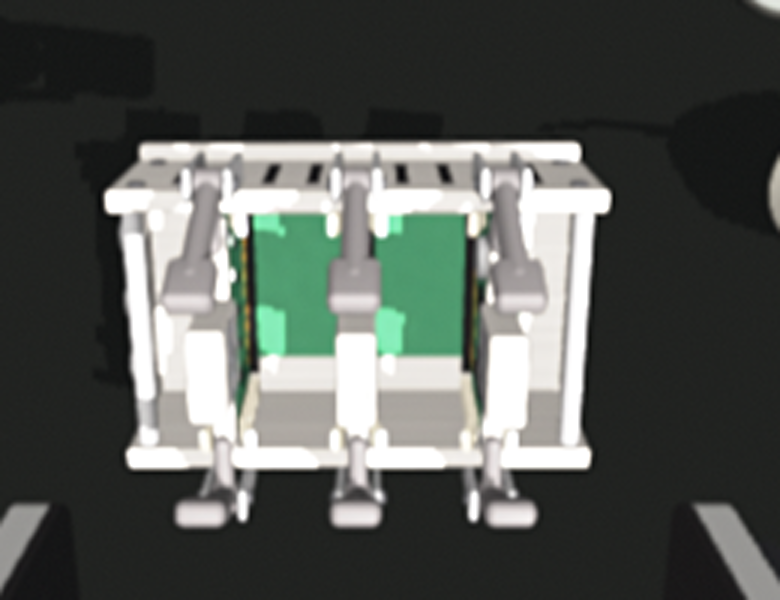

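View pics/s44.png

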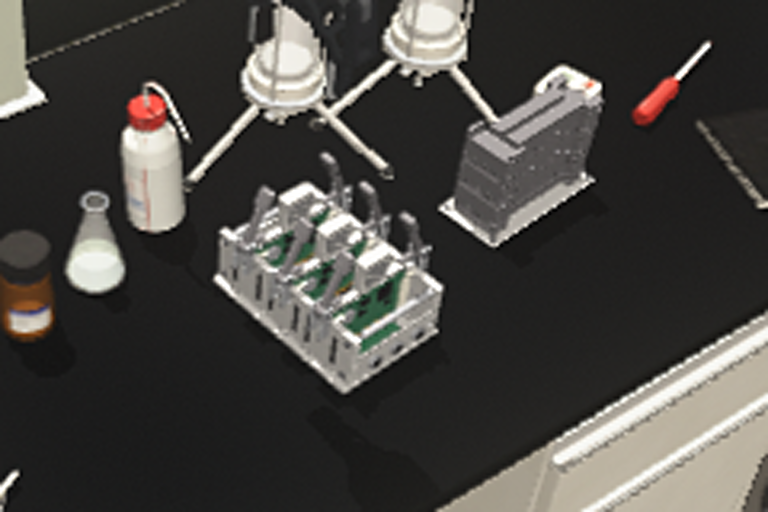

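```bash
python3 - <<'E'
from h import *
f=dict(np.load('w44.npz'));a=np.radians(5);C=np.array([564.6,12.])
def W(x,y,z):
    p=C+x*np.array([np.cos(a),np.sin(a)])+y*np.array([-np.sin(a),np.cos(a)]);return np.array([p[0],p[1],z])/1000
def zoom(P): p=proj(f,P);return ((p-[199.5,139.5])*3-.5).round(0).tolist()
for k,x in enumerate((-55,0,55)):
    for dz in (0,7):
        print('slot',k+1,'dz',dz,'block corners',zoom([W(x-7,18,124+dz),W(x+7,18,124+dz),W(x+7,-18,124+dz),W(x-7,-18,124+dz)]))
    for s in (1,-1):
        for ph in (0,.12,.25):
            th=np.radians(25)-ph;print('  lever',s,ph,'tip,44mm',zoom([W(x,s*(66-66*np.sin(th)),90+66*np.cos(th)),W(x,s*(66-44*np.sin(th)),90+44*np.cos(th))]))
E
```

```text
slot 1 dz 0 block corners [[182.0, 334.0], [221.0, 334.0], [226.0, 425.0], [188.0, 425.0]]
slot 1 dz 7 block corners [[179.0, 341.0], [219.0, 341.0], [224.0, 434.0], [185.0, 434.0]]
  lever 1 0 tip,44mm [[186.0, 305.0], [194.0, 260.0]]
  lever 1 0.12 tip,44mm [[183.0, 287.0], [193.0, 248.0]]
  lever 1 0.25 tip,44mm [[181.0, 264.0], [191.0, 234.0]]
  lever -1 0 tip,44mm [[199.0, 509.0], [209.0, 504.0]]
  lever -1 0.12 tip,44mm [[199.0, 532.0], [209.0, 518.0]]
  lever -1 0.25 tip,44mm [[199.0, 556.0], [209.0, 533.0]]
slot 2 dz 0 block corners [[336.0, 334.0], [375.0, 334.0], [375.0, 425.0], [337.0, 425.0]]
slot 2 dz 7 block corners [[335.0, 341.0], [375.0, 341.0], [375.0, 434.0], [337.0, 434.0]]
  lever 1 0 tip,44mm [[354.0, 305.0], [355.0, 260.0]]
  lever 1 0.12 tip,44mm [[354.0, 287.0], [355.0, 248.0]]
  lever 1 0.25 tip,44mm [[353.0, 264.0], [354.0, 233.0]]
  lever -1 0 tip,44mm [[355.0, 509.0], [356.0, 503.0]]
  lever -1 0.12 tip,44mm [[355.0, 532.0], [356.0, 518.0]]
  lever -1 0.25 tip,44mm [[356.0, 556.0], [357.0, 533.0]]
slot 3 dz 0 block corners [[490.0, 334.0], [529.0, 334.0], [524.0, 425.0], [486.0, 425.0]]
slot 3 dz 7 block corners [[492.0, 341.0], [532.0, 341.0], [527.0, 434.0], [488.0, 434.0]]
  lever 1 0 tip,44mm [[522.0, 305.0], [515.0, 260.0]]
  lever 1 0.12 tip,44mm [[524.0, 286.0], [517.0, 248.0]]
  lever 1 0.25 tip,44mm [[526.0, 264.0], [518.0, 233.0]]
  lever -1 0 tip,44mm [[512.0, 509.0], [504.0, 503.0]]
  lever -1 0.12 tip,44mm [[512.0, 532.0], [504.0, 518.0]]
  lever -1 0.25 tip,44mm [[512.0, 556.0], [504.0, 533.0]]
```

{"name": "send_rows", "arguments": {
  "moves": [0,0,0,0,0,0,0,0,0,0,0,0]
}}

```text
clock: 75.2
tcp_pos: [0.5651, 0.0789, 0.3293]
orientation: [2.126, 2.313, -0.0]
contact_force: [-0.6, -0.5, 0.8]
grip_width: 0.0853
```

```bash
python3 -c "
from h import *
print(r.hand_in());o=r.get_obs();print(o['clock'],o['contact_force'])"
```

```text
the job is handed in; nothing more can be done
None
the job is handed in; nothing more can be done
```

The job is handed in at about 75 s of the 210 s allowed. All three boards are in the cage (slots 1, 2 and 3) with both ejector levers of each slot closed. The three emptied carriers are stacked on the base, wide end over wide end.

- **Levers:** I pushed each of the six against its stop, reading about 20 N or more. In the last wrist picture all six thumb pads sit within a few pixels of where a fully closed lever should appear.
- **Boards:** the grip blocks appear at the pixel rows expected for home height, not 7 mm up. Slot 1's block looked about 1 to 1.5 mm to the side of its expected position, within the 4 mm limit and close to the calibration error.
- **Carriers:** measured centres and heading of the long axis, bottom to top, against a base at (584, -277.5) mm and 95.9°:

| Level | Centre (mm) | Heading |
|---|---|---|
| Bottom | (584.8, -277.3) | 95.9° |
| Middle | (584.2, -277.3) | 95.7° |
| Top | (584.3, -277.5) | 95.7° |

- **Carrier heights:** each carrier's measured size matched at the expected height, and each showed a firm stop when pressed down. Tilt was not measured separately.
- **Knocked carrier:** one carrier was pushed about 5 cm aside during the run. I found it again and stacked it normally.
- **Bottles and glassware:** the robot did not go near them, and they looked unmoved in the pictures, though I did not measure them.

No check failed. The hand-in gave no verdict, so the result rests on these camera and force readings.

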